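# Scrub out the dye mugs and hang them up

### The arm

A 6-joint arm with a two-finger parallel gripper is mounted at the origin on the work surface. World frame = base frame: x ahead of the robot, y to its left, z up, the work surface at z = 0. Lengths are in m, angles in rad, forces in N, time in s.
With the tool pointing down it reaches from about 0.35 to 1 m from the base axis. Payload 7.1 kg.
Tool frame: the origin (TCP) lies midway between the tips of the shut fingers; the grasp point (between the pads) lies 19 mm behind it; z points along the fingers, y is the direction in which the jaws open and shut (so a half turn about z gives the same grasp; the last joint's range is limited). The gripper opens to 85 mm and grips with 20 to 120 N. Pads are 22 mm wide; open, the fingers measure 114 mm over their backs; the gripper's body (76 mm by 85 mm) begins 54 mm behind the grasp point. The pads swing forward as they close: fully open they stand 13 mm farther back than shut.
Start: joints at [-1.24, 0.423, 1.63, -0, 1.089, -0.019], TCP at [0.214, -0.587, 0.231] pointing down, gripper open.
Joint ranges: [-3, 3], [-0.9, 2.11], [0.09, 2.58], [-1.31, 4.45], [0.11, 2.69], [-2.54, 2.54]. Speed limits (rad/s): [2.39, 2.39, 3.01, 3.14, 3.14, 3.14].

### API

Orientations are given as a 3x3 rotation matrix whose columns are the frame's x, y, z axes.
In Python, from bench import bot gives the robot as it stands. The module is installed in compiled form; this text tells all that it offers.
- The arm moves only by the shell command python3 -m handwheel 'ROWS' [FORCE]. ROWS is JSON, a list of rows, each an object of numbers: "dx", "dy", "dz": the shift along the tool's x, y, z in m; "rx", "ry", "rz": the turn, a rotation vector about the tool's x, y, z in rad; "grip": the finger opening in m, from 0 to 0.0854. In form: [{"dx": .., "dy": .., "dz": .., "rx": .., "ry": .., "rz": .., "grip": ..}, ...]. A call has 1 to 8 rows; each row shifts and turns the commanded pose from where the row before left it, along the tool's axes as they then stand; what a row does not reach is not made up. A row lasts 1/12 s, in which the tool goes at most 41.7 mm and 7.16 degrees, less where a joint would pass 70% of its speed; a pose out of reach is approached as far as the arm can. A call is refused whole if a number of a shift passes 0.0417 or a number of a turn 0.125, either way. A call with a gripper value outside its range is refused whole. The fingers move at their own pace and stop on an object; FORCE is the grip in N (left out, the last holds). Time passes only in rows, so rows that do not move let the fingers close. It gives the time, the measured TCP pose, the force and the opening at its end, in the units of the state.
- bot.state(): the state, without advancing time (a new reading comes with each control period).
- bot.capture(name): name is "side" or "top"; returns the picture (480x640x3 uint8, blue, green, red); there is no depth.
- bot.get_calibration(name): a dict with "K" (3x3 intrinsics, pixels), "R" (3x3) and "t" (3): a world point X has camera coordinates R X + t. Camera axes: x right, y down, z forward; pixel columns grow to the right and rows downward; lengths in m; the calibration is good to about 2 mm. A picture is of the moment at which its call begins. get_calibration takes no time and is no camera call.
- bot.job_done(): hands the job in, once; it reports no verdict.
The state is a dict: "clock": time; "joint_pos": joint angles; "dq": joint speeds; "effort": joint torques, N m; "tool_pos": TCP position; "ee_rot": TCP orientation; "force": force on the tool from outside, world axes, zero at the start; "torque": the same for the moment, N m; "finger_gap": finger opening in m.
Only numpy, scipy, OpenCV 4.12 (cv2) and the standard library are available. Lean on these libraries where they do the work, as an engineer would, in place of code of your own. Each camera call takes 0.05 s, during which the arm holds its last target.

### The job

Clean up the two or three leather-dye mugs on the bench: take the bottle brush from its canister and scrub out each mug where it stands, pushing the brush down until it presses on the mug's floor, drawing it up to near the rim and pushing it down to the floor again, and go from the palest stain to the darkest so that no dark dye is carried into a paler mug. Then stand the brush back in its canister and hang every mug by its handle on the rail, each on a hook of its own. Leave the shoe last, the polish tin and the hammer where they are.

Things in the scene. Friction and masses are not known exactly. Their poses are not given: they have to be found in the camera images.
- mug_pale: white enamelled mug, navy rim and handle, stained pale straw yellow (the palest) inside and in runs below the rim. 64 mm outer diameter, 90 high, walls 3, floor 4 mm thick; about 0.2 kg. Origin: centre of its underside; z up its axis to the mouth; x points out to the handle. Starts standing on the bench; None if absent. Let go on a hook it swings down, mouth sideways, and sways a while
- mug_pale_handle (a point): centre of the opening in that mug's handle (x 45.5, y 0, z 47 mm in the mug's frame, axes as the mug's); None if absent. The handle is a stiff strap loop in the mug's xz plane, 12 mm wide (y), 4 mm thick; its opening reaches from x = 32 to 60 mm and z = 24 to 70 mm; its outer face is at x = 64 mm
- mug_tan: white enamelled mug, navy rim and handle, stained mid tan inside and in runs below the rim. 64 mm outer diameter, 90 high, walls 3, floor 4 mm thick; about 0.2 kg. Origin: centre of its underside; z up its axis to the mouth; x points out to the handle. Starts standing on the bench; None if absent. Let go on a hook it swings down, mouth sideways, and sways a while
- mug_tan_handle (a point): centre of the opening in that mug's handle (x 45.5, y 0, z 47 mm in the mug's frame, axes as the mug's); None if absent. The handle is a stiff strap loop in the mug's xz plane, 12 mm wide (y), 4 mm thick; its opening reaches from x = 32 to 60 mm and z = 24 to 70 mm; its outer face is at x = 64 mm
- mug_dark: white enamelled mug, navy rim and handle, stained very dark brown (the darkest) inside and in runs below the rim. 64 mm outer diameter, 90 high, walls 3, floor 4 mm thick; about 0.2 kg. Origin: centre of its underside; z up its axis to the mouth; x points out to the handle. Starts standing on the bench; None if absent. Let go on a hook it swings down, mouth sideways, and sways a while
- mug_dark_handle (a point): centre of the opening in that mug's handle (x 45.5, y 0, z 47 mm in the mug's frame, axes as the mug's); None if absent. The handle is a stiff strap loop in the mug's xz plane, 12 mm wide (y), 4 mm thick; its opening reaches from x = 32 to 60 mm and z = 24 to 70 mm; its outer face is at x = 64 mm
- brush: bottle brush 220 mm long, 0.09 kg: cream bristle head 33 mm in diameter, 65 long, flat at the end (acts as rigid); 6 mm wire stem; square wooden handle 18 x 18 mm, from 135 to 220 mm above the head's end. Origin: centre of the head's flat end; z along the brush to the handle's top; x, y square to the handle's faces. Starts upright, head down, in its canister
- brush_tip (a point): centre of the flat lower end of the bristle head (the brush's origin)
- holder: steel brush canister fixed to the bench, open at the top: 100 mm high, 44 mm wide inside, flaring to 52 mm over its top 15 mm, floor 5 mm thick, foot disc 72 mm in diameter. Origin: centre of its underside, z up. The end of the brush standing in it is 5 mm above the bench
- rack: dark steel hanging rail fixed to the bench. Origin: on the bench under the rail's middle; z up; y along the rail; hooks point along -x. The 12 mm round rail is 180 mm high, between 16 mm posts at y = -250 and +250 mm with feet 150 (x) x 30 x 12 mm. Three bright steel hooks leave it level at y = +145, 0, -145 mm
- hook1 (a point): point on the axis of the hook at rack y = +145 mm, 78 mm out from the rail's axis, 180 mm above the bench, axes as the rack's; a good place for a mug's handle. The hook is 8 mm round bar, level from the rail to 28 mm beyond this point (along -x), then its axis rises 12 mm over the last 11 mm to a rounded end (top 196 mm above the bench)
- hook2 (a point): point on the axis of the hook at rack y = 0 mm, 78 mm out from the rail's axis, 180 mm above the bench, axes as the rack's; a good place for a mug's handle. The hook is 8 mm round bar, level from the rail to 28 mm beyond this point (along -x), then its axis rises 12 mm over the last 11 mm to a rounded end (top 196 mm above the bench)
- hook3 (a point): point on the axis of the hook at rack y = -145 mm, 78 mm out from the rail's axis, 180 mm above the bench, axes as the rack's; a good place for a mug's handle. The hook is 8 mm round bar, level from the rail to 28 mm beyond this point (along -x), then its axis rises 12 mm over the last 11 mm to a rounded end (top 196 mm above the bench)
- last: white plastic shoe last, about 235 mm long, 74 wide, 102 high, loose; a bystander. Origin: centre of its underside, toe to -x
- tin: flat round polish tin, dark with a red lid, 83 mm diameter, 30 mm high, loose; a bystander. Origin: centre of its underside
- hammer: hammer with wooden handle, 240 mm long, lying flat, loose; a bystander. Origin: under the middle of its length, head towards +x

How it is judged:
On the way, in this order (a step that is already met when the one before it is completed fails the run):
1. the brush is pushed down inside the palest (straw-yellow) mug until its bristles press on the mug's floor, the mug standing upright (horizontal distance between brush_tip and mug_pale below 0.022 m and angle between mug_pale's own z axis and vertical below 0.25 rad and z of brush_tip in the frame of mug_pale below 0.014 m and contact force between brush and mug_pale above 0.3 N), for 0.1 s.
2. the brush is drawn up inside the palest (straw-yellow) mug, its end at least half way up the mug (horizontal distance between brush_tip and mug_pale below 0.022 m and angle between mug_pale's own z axis and vertical below 0.25 rad and z of brush_tip in the frame of mug_pale between 0.045 and 0.09 m), for 0.1 s.
3. the brush is pushed down onto the floor of the palest (straw-yellow) mug a second time (all of step 1), for 0.1 s.
4. the brush is pushed down inside the tan mug until its bristles press on the mug's floor, the mug standing upright (horizontal distance between brush_tip and mug_tan below 0.022 m and angle between mug_tan's own z axis and vertical below 0.25 rad and z of brush_tip in the frame of mug_tan below 0.014 m and contact force between brush and mug_tan above 0.3 N), for 0.1 s.
5. the brush is drawn up inside the tan mug, its end at least half way up the mug (horizontal distance between brush_tip and mug_tan below 0.022 m and angle between mug_tan's own z axis and vertical below 0.25 rad and z of brush_tip in the frame of mug_tan between 0.045 and 0.09 m), for 0.1 s.
6. the brush is pushed down onto the floor of the tan mug a second time (all of step 4), for 0.1 s.
7. the brush is pushed down inside the dark brown mug until its bristles press on the mug's floor, the mug standing upright (horizontal distance between brush_tip and mug_dark below 0.022 m and angle between mug_dark's own z axis and vertical below 0.25 rad and z of brush_tip in the frame of mug_dark below 0.014 m and contact force between brush and mug_dark above 0.3 N), for 0.1 s.
8. the brush is drawn up inside the dark brown mug, its end at least half way up the mug (horizontal distance between brush_tip and mug_dark below 0.022 m and angle between mug_dark's own z axis and vertical below 0.25 rad and z of brush_tip in the frame of mug_dark between 0.045 and 0.09 m), for 0.1 s.
9. the brush is pushed down onto the floor of the dark brown mug a second time (all of step 7), for 0.1 s.
At the end, for the whole second after the job is handed in: Every mug present hangs on the rail with a hook's bar through the opening of its handle, each mug on its own hook (handles more than 105 mm apart), and the brush stands released in its canister, its head's end within 10 mm of the canister's floor, leaning less than 0.25 rad (((x of hook1 in the frame of mug_pale between 0.032 and 0.062 m and z of hook1 in the frame of mug_pale between 0.024 and 0.071 m and y of hook1 in the frame of mug_pale between -0.045 and 0.045 m) or (x of hook2 in the frame of mug_pale between 0.032 and 0.062 m and z of hook2 in the frame of mug_pale between 0.024 and 0.071 m and y of hook2 in the frame of mug_pale between -0.045 and 0.045 m) or (x of hook3 in the frame of mug_pale between 0.032 and 0.062 m and z of hook3 in the frame of mug_pale between 0.024 and 0.071 m and y of hook3 in the frame of mug_pale between -0.045 and 0.045 m)) and ((x of hook1 in the frame of mug_tan between 0.032 and 0.062 m and z of hook1 in the frame of mug_tan between 0.024 and 0.071 m and y of hook1 in the frame of mug_tan between -0.045 and 0.045 m) or (x of hook2 in the frame of mug_tan between 0.032 and 0.062 m and z of hook2 in the frame of mug_tan between 0.024 and 0.071 m and y of hook2 in the frame of mug_tan between -0.045 and 0.045 m) or (x of hook3 in the frame of mug_tan between 0.032 and 0.062 m and z of hook3 in the frame of mug_tan between 0.024 and 0.071 m and y of hook3 in the frame of mug_tan between -0.045 and 0.045 m)) and ((x of hook1 in the frame of mug_dark between 0.032 and 0.062 m and z of hook1 in the frame of mug_dark between 0.024 and 0.071 m and y of hook1 in the frame of mug_dark between -0.045 and 0.045 m) or (x of hook2 in the frame of mug_dark between 0.032 and 0.062 m and z of hook2 in the frame of mug_dark between 0.024 and 0.071 m and y of hook2 in the frame of mug_dark between -0.045 and 0.045 m) or (x of hook3 in the frame of mug_dark between 0.032 and 0.062 m and z of hook3 in the frame of mug_dark between 0.024 and 0.071 m and y of hook3 in the frame of mug_dark between -0.045 and 0.045 m)) and horizontal distance between mug_pale_handle and mug_tan_handle above 0.105 m and horizontal distance between each of mug_pale_handle, mug_tan_handle and mug_dark_handle above 0.105 m and horizontal distance between brush_tip and holder below 0.012 m and z of brush_tip in the frame of holder below 0.015 m and angle between brush's own z axis and vertical below 0.25 rad and linear speed of brush below 0.05 m/s); the robot touches nothing.
It fails at once if the white shoe last is moved more than 30 mm (distance of last from where it was at the start of the episode above 0.03 m).
It fails at once if the polish tin is moved more than 30 mm (distance of tin from where it was at the start of the episode above 0.03 m).
It fails at once if the hammer is moved more than 30 mm (distance of hammer from where it was at the start of the episode above 0.03 m).
Of mug_pale, mug_tan, mug_dark only 2 to 3 are there at a start; the rules pass over those that are not, and their reading is None.
At some moment in a run one of mug_pale, mug_tan, mug_dark may be knocked a few centimetres aside while the robot is not near it.
It also fails if it takes over 210 s, if anything falls off the work surface, if the arm or the gripper's body presses on something with over 40 N, if the wrist force passes 120 N, or if a joint passes its speed limit or range.

## Working session

There is one attempt and no reset: what is moved stays moved. The work goes in short steps, Python scripts to look and compute and a shell command to move; the robot and the scene stay as the last step left them, time stands still between calls to the robot, and variables do not carry over. Pictures are saved under pics/ and viewed, and the job is handed in when it is done.

```bash
mkdir -p pics; python3 - <<'E'
from bench import bot
import cv2
s=bot.state();print({k:(v if not hasattr(v,'round') else v) for k,v in s.items()})
for n in("side","top"):
    cv2.imwrite(f"pics/{n}0.png",bot.capture(n));print(n,bot.get_calibration(n))
E
```

```text
{'clock': 0.0, 'joint_pos': array([-1.23998403e+00,  4.23853913e-01,  1.63070846e+00,  3.01266437e-05,
        1.08861587e+00, -1.89743535e-02]), 'dq': array([-1.01619994e-03, -1.69255579e-03,  7.26443640e-05,  1.02131463e-03,
        1.29693835e-03, -4.59171030e-04]), 'effort': array([ 3.41391096e-04, -5.57393324e+01, -2.81740683e+01,  8.40095890e-05,
        7.47233134e-03, -4.28686019e-05]), 'tool_pos': array([ 0.21404973, -0.58660404,  0.23053029]), 'ee_rot': array([[ 9.39450658e-01,  3.42683849e-01, -4.89772799e-04],
       [ 3.42684195e-01, -9.39449449e-01,  1.50828616e-03],
       [ 5.67485230e-05, -1.58479783e-03, -9.99998743e-01]]), 'force': array([ 0.47038957,  0.47955749, -0.51458276]), 'torque': array([ 0.01282851,  0.00781556, -0.00568891]), 'finger_gap': 0.0853861183751095}
side {'K': array([[588.55818643,   0.        , 322.85801017],
       [  0.        , 588.55818643, 240.28963861],
       [  0.        ,   0.        ,   1.        ]]), 'R': array([[-0.992495  , -0.12115172, -0.01661129],
       [-0.07102537,  0.68169375, -0.728182  ],
       [ 0.09954431, -0.72153718, -0.68518248]]), 't': array([0.55580484, 0.12846984, 1.46675054])}
top {'K': array([[586.28914388,   0.        , 318.74640488],
       [  0.        , 586.28914388, 235.60974426],
       [  0.        ,   0.        ,   1.        ]]), 'R': array([[ 5.94083456e-03, -9.99981896e-01,  9.55845068e-04],
       [-9.89074083e-01, -6.01682705e-03, -1.47296488e-01],
       [ 1.47299572e-01, -7.03375179e-05, -9.89091922e-01]]), 't': array([-0.00957621,  0.56413762,  1.22068861])}
```

View pics/top0.png

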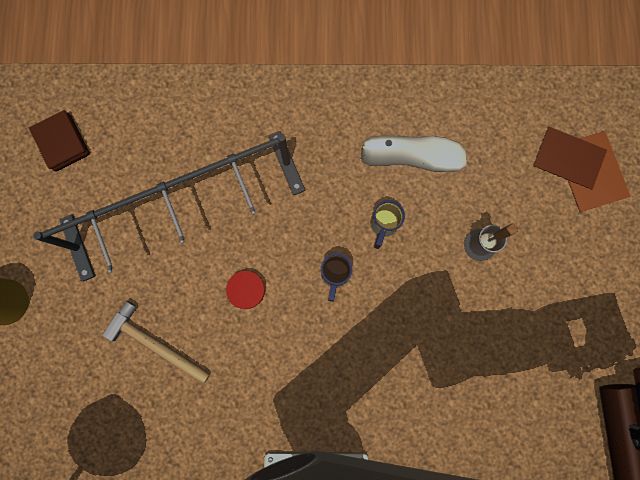

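View pics/side0.png

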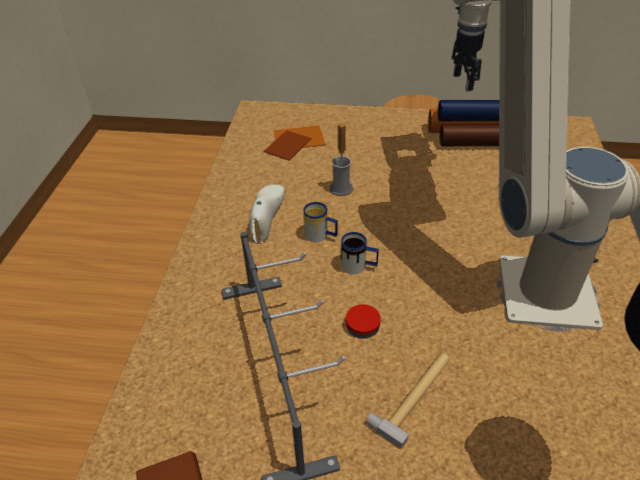

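Two mugs stand on the bench. The pale yellow one is at top-view (387,216) and a dark one at (336,268). The canister with the brush is at (488,241), the last at (413,153), the tin at (246,289) and the hammer at (155,340). I'll zoom in and measure.

```bash
cat > h.py <<'E'
from bench import bot
import cv2, numpy as np
cal={n:bot.get_calibration(n) for n in("side","top")}
def ray(n,p):
    c=cal[n];R=np.array(c["R"]);C=-R.T@np.array(c["t"])
    d=R.T@np.linalg.inv(np.array(c["K"]))@np.array([p[0],p[1],1.]);return C,d/np.linalg.norm(d)
def pl(n,p,z):
    C,d=ray(n,p);return C+d*(z-C[2])/d[2]
def proj(n,X):
    c=cal[n];x=np.array(c["K"])@(np.array(c["R"])@np.array(X)+np.array(c["t"]));return x[:2]/x[2]
def tri(a,b):
    C1,d1=ray("side",a);C2,d2=ray("top",b)
    s=np.linalg.lstsq(np.c_[d1,-d2],C2-C1,rcond=None)[0];A=C1+s[0]*d1;B=C2+s[1]*d2
    return (A+B)/2,np.linalg.norm(A-B)
def crop(img,name,x0,y0,w,h,k):
    cv2.imwrite(f"pics/{name}.png",cv2.resize(img[y0:y0+h,x0:x0+w],None,fx=k,fy=k,interpolation=cv2.INTER_CUBIC))
E
python3 - <<'E'
from h import *
t=cv2.imread("pics/top0.png");s=cv2.imread("pics/side0.png")
crop(t,"t_c",310,180,220,130,3.6);crop(s,"s_c",290,110,130,180,3.3)
crop(t,"t_r",20,110,300,190,2.6)
E
```

```text
(no output)
```

View pics/t_c.png

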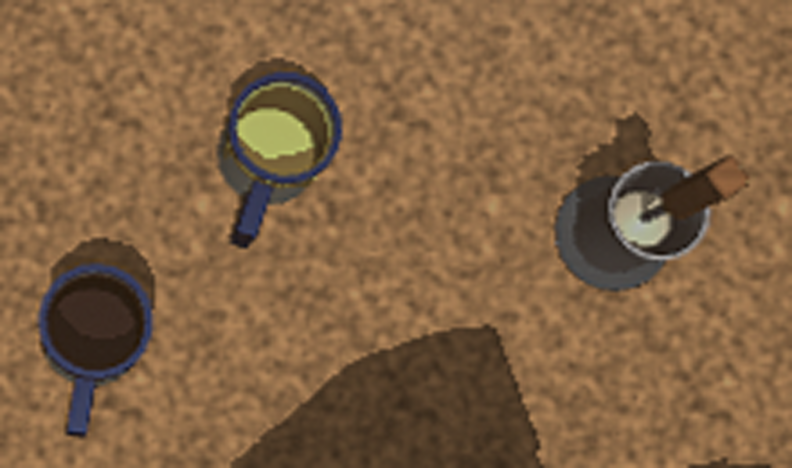

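View pics/s_c.png

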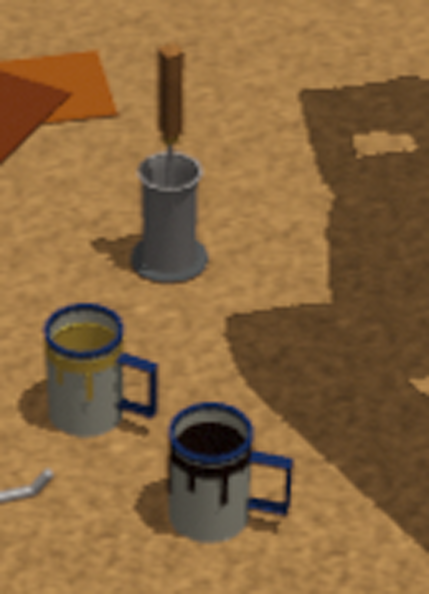

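View pics/t_r.png

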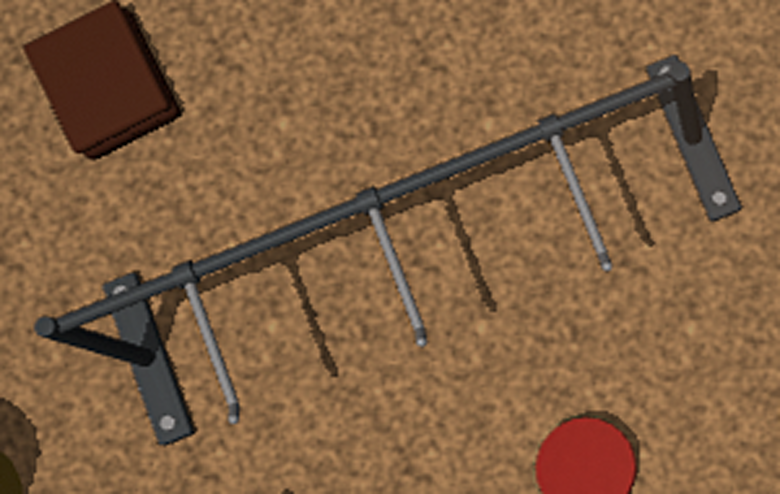

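The crops show a pale straw mug, rim at about (389,215) in the top view with its handle toward (377,245). The other mug is dark brown, rim at about (336,269) with its handle toward (331,299). The brush handle's top is near (513,228), and three free hooks lie left of the mugs. Next come the positions.

```bash
cat >> h.py <<'E'
def blue(img):
    b,g,r=[img[...,i].astype(int) for i in range(3)]
    return ((b>r+12)&(b>g+12)&(b>45)).astype(np.uint8)*255
def mugs(img,n,roi):
    x0,y0,x1,y1=roi;m=np.zeros(img.shape[:2],np.uint8);m[y0:y1,x0:x1]=blue(img)[y0:y1,x0:x1]
    cs,_=cv2.findContours(m,cv2.RETR_EXTERNAL,cv2.CHAIN_APPROX_NONE);out=[]
    for c in cs:
        if cv2.contourArea(c)<150: continue
        f=np.zeros_like(m);cv2.drawContours(f,[c],-1,255,-1)
        o=cv2.morphologyEx(f,cv2.MORPH_OPEN,cv2.getStructuringElement(cv2.MORPH_ELLIPSE,(15,15)))
        if o.sum()==0: continue
        e=cv2.fitEllipse(max(cv2.findContours(o,0,1)[0],key=len))
        hd=cv2.subtract(f,o);hd=cv2.morphologyEx(hd,cv2.MORPH_OPEN,np.ones((3,3),np.uint8))
        ys,xs=np.nonzero(hd);out.append((e,c,(xs,ys)))
    return out
E
python3 - <<'E'
from h import *
np.set_printoptions(precision=4,suppress=True)
t=cv2.imread("pics/top0.png");s=cv2.imread("pics/side0.png")
for e,c,(xs,ys) in mugs(t,"top",(300,180,430,310)):
    X=pl("top",e[0],.09);print("top",np.round(e[0],1),np.round(e[1],1),"rim",X, "diam",e[1][0]*(1.22-.09)/586 )
    if len(xs):
        hp=(xs.mean(),ys.mean());H=pl("top",hp,.072);print("  handle",hp,H, "dir",np.degrees(np.arctan2(*(H-X)[[1,0]])))
for e,c,(xs,ys) in mugs(s,"side",(290,195,390,285)):
    print("side",np.round(e[0],1),np.round(e[1],1),"rim",pl("side",e[0],.09))
# hooks: rail ends and roots from crop pixel/2.6
f=lambda x,y:(x/2.6+20,y/2.6+110)
for nm,p in dict(root1=(187,270),tip1=(233,413),root2=(371,198),tip2=(421,340),root3=(551,123),tip3=(606,265)).items():
    z=.18 if 'root' in nm else .192
    print(nm,pl("top",f(*p),z))
# brush/holder
f=lambda x,y:(x/3.6+310,y/3.6+180)
print("holder rim",pl("top",f(659,210),.1)); g=lambda x,y:(x/3.3+290,y/3.3+110)
print("holder rim side",pl("side",g(170,172),.1), tri(g(170,172),f(659,210)))
print("brush top tri",tri(g(171,48),f(732,172)), pl("top",f(732,172),.225))
print("stem/handle foot",tri(g(171,145),f(672,205)))
E
```

```text
top [336.1 268.8] [30.2 30.5] rim [ 0.4884 -0.0421  0.09  ] diam 0.05818586551288696
  handle (np.float64(332.0632911392405), np.float64(292.0253164556962)) [ 0.4417 -0.0345  0.072 ] dir 170.67446668118583
top [388.8 215. ] [29.6 30.1] rim [ 0.6014 -0.1517  0.09  ] diam 0.05710005206866475
side [353.4 240.6] [17.2 23.6] rim [ 0.4859 -0.0404  0.09  ]
side [315.  209.7] [15.2 20.6] rim [ 0.598 -0.15   0.09 ]
root1 [0.5833 0.4307 0.18  ]
tip1 [0.4763 0.3861 0.192 ]
root2 [0.6387 0.297  0.18  ]
tip2 [0.5304 0.2525 0.192 ]
root3 [0.6972 0.1644 0.18  ]
tip3 [0.5867 0.1192 0.192 ]
holder rim [ 0.552  -0.3639  0.1   ]
holder rim side [ 0.5474 -0.358   0.1   ] (array([ 0.5504, -0.3652,  0.0951]), np.float64(0.004685435826294466))
brush top tri (array([ 0.5509, -0.365 ,  0.2227]), np.float64(0.00618826502776699)) [ 0.5537 -0.3644  0.225 ]
stem/handle foot (array([ 0.5492, -0.3636,  0.1251]), np.float64(0.004054263098007449))
```

```bash
cat > go.py <<'E'
import sys
from h import *
from scipy.spatial.transform import Rotation as Ro
def show(x=None,y=None,z=None,jaw=None):
    s=bot.state();p=np.array(s["tool_pos"]);R=np.array(s["ee_rot"])
    az=np.degrees(np.arctan2(R[1,1],R[0,1]))
    print("t%.2f tcp"%s["clock"],np.round(p,4),"jaw az %.1f"%az,"tilt(deg) %.2f"%np.degrees(np.arccos(-R[2,2])),"gap %.4f"%s["finger_gap"],"F",np.round(s["force"],1))
    if x is not None:
        T=np.array([x,y,p[2] if z is None else z])
        if jaw is None: jaw=az
        d=(jaw-az+90)%180-90; j=np.radians(az+d)
        yv=np.array([np.cos(j),np.sin(j),0]);zv=np.array([0,0,-1.]);xv=np.cross(yv,zv)
        Rt=np.c_[xv,yv,zv]; rv=Ro.from_matrix(R.T@Rt).as_rotvec()
        e=R.T@(T-p)
        print("shift in tool axes now (mm)",np.round(e*1000,1)," turn(rad)",np.round(rv,4)," turned-first shift",np.round(Rt.T@(T-p)*1000,1))
if __name__=="__main__":
    show(*[None if a=="-" else float(a) for a in sys.argv[1:]])
E
python3 - <<'E'
from h import *
t=cv2.imread("pics/top0.png")
crop(t,"t_b",465,205,60,60,10)
f=lambda x,y:(x/3.6+310,y/3.6+180)
X=pl("top",(388.8,215),.09)
for p in [(254,210),(243,238),(262,190)]:
    H=pl("top",f(*p),.072);print(H,np.degrees(np.arctan2(*(H-X)[[1,0]])))
E
```

```text
[ 0.55469169 -0.13601186  0.072     ] 161.35519080695173
[ 0.5381823 -0.1294495  0.072    ] 160.55012009712817
[ 0.5665247  -0.14079864  0.072     ] 162.53946942585858
```

View pics/t_b.png

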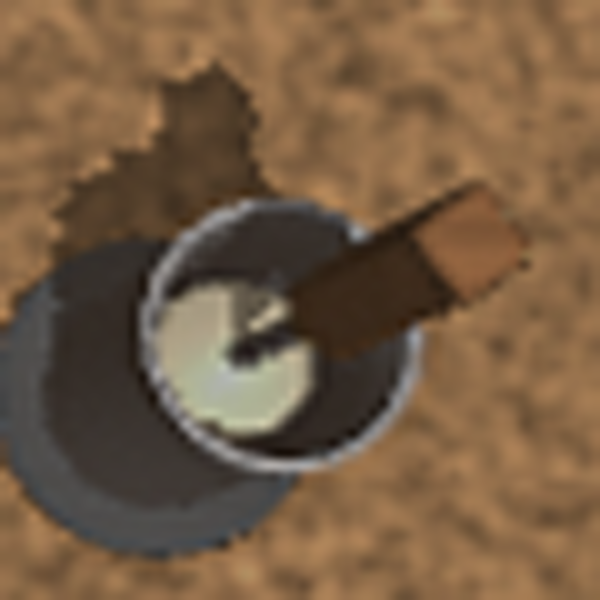

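```bash
python3 - <<'E'
from h import *
np.set_printoptions(precision=4,suppress=True)
print("head",pl("top",(488.5,240.5),.07),"top",pl("top",(512.2,228.9),.225),"rim",pl("top",(493.3,238.5),.1))
g=lambda x,y:(x/3.3+290,y/3.3+110)
print("tops side",pl("side",g(171,48),.225),"rim side",pl("side",g(170,172),.1),"base disc",pl("side",g(170,262),.003))
E
python3 go.py .553 -.363 .27 -52.6
```

```text
head [ 0.5518 -0.3632  0.07  ] top [ 0.5516 -0.3623  0.225 ] rim [ 0.5517 -0.3644  0.1   ]
tops side [ 0.5474 -0.3605  0.225 ] rim side [ 0.5474 -0.358   0.1   ] base disc [ 0.5464 -0.3534  0.003 ]
t0.10 tcp [ 0.214  -0.5867  0.2306] jaw az -70.0 tilt(deg) 0.08 gap 0.0858 F [-0.5 -0.2 -0.1]
shift in tool axes now (mm) [395.1 -94.  -39.2]  turn(rad) [-1.40e-03 -3.00e-04 -3.03e-01]  turned-first shift [405.1  28.2 -39.4]
```

```bash
python3 -m handwheel '[{"rz":-0.101,"dz":-0.02},{"rz":-0.101,"dz":-0.02},{"rz":-0.101,"dz":-0.01},{"dx":0.04},{"dx":0.04},{"dx":0.04},{"dx":0.04},{"dx":0.04}]' 60; python3 go.py .551 -.362 .28 -52.6
```

```text
t0.10 tcp [ 0.214  -0.5867  0.2306] jaw az -70.0 tilt(deg) 0.08 gap 0.0858 F [-0.5 -0.2 -0.1]
shift in tool axes now (mm) [393.6 -95.7 -49.2]  turn(rad) [-1.40e-03 -3.00e-04 -3.03e-01]  turned-first shift [404.1  26.2 -49.4]invalid input
```

```bash
python3 -m handwheel '[{"dx":0,"dy":0,"dz":-0.02,"rx":0,"ry":0,"rz":-0.101,"grip":0.085},{"dx":0,"dy":0,"dz":-0.02,"rx":0,"ry":0,"rz":-0.101,"grip":0.085},{"dx":0,"dy":0,"dz":-0.01,"rx":0,"ry":0,"rz":-0.101,"grip":0.085}]'; python3 -m handwheel '[{"dx":0.04},{"dx":0.04}]';  python3 go.py .551 -.362 .28 -52.6
```

```text
clock: 0.35
tool_pos: [0.2144, -0.5876, 0.283]
ee_rot: [[0.791, 0.611, 0.0], [0.611, -0.791, -0.001], [-0.0, 0.001, -1.0]]
force: [-0.7, -0.5, 0.6]
finger_gap: 0.0851
t0.35 tcp [ 0.2144 -0.5876  0.283 ] jaw az -52.3 tilt(deg) 0.08 gap 0.0851 F [-0.7 -0.5  0.6]
shift in tool axes now (mm) [404.3  27.2   2.8]  turn(rad) [0.0014 0.0005 0.005 ]  turned-first shift [404.5  25.2   3. ]invalid input
```

```bash
python3 -m handwheel '[{"dx":0.041,"dy":0.003,"dz":0,"rx":0,"ry":0,"rz":0,"grip":0.085},{"dx":0.041,"dy":0.003,"dz":0,"rx":0,"ry":0,"rz":0,"grip":0.085},{"dx":0.041,"dy":0.003,"dz":0,"rx":0,"ry":0,"rz":0,"grip":0.085},{"dx":0.041,"dy":0.003,"dz":0,"rx":0,"ry":0,"rz":0,"grip":0.085},{"dx":0.041,"dy":0.003,"dz":0,"rx":0,"ry":0,"rz":0,"grip":0.085},{"dx":0.041,"dy":0.003,"dz":0,"rx":0,"ry":0,"rz":0,"grip":0.085},{"dx":0.041,"dy":0.003,"dz":0,"rx":0,"ry":0,"rz":0,"grip":0.085},{"dx":0.041,"dy":0.003,"dz":0,"rx":0,"ry":0,"rz":0,"grip":0.085}]' 60;  python3 go.py .551 -.362 .28 -52.6
```

```text
clock: 1.02
tool_pos: [0.4906, -0.4054, 0.281]
ee_rot: [[0.794, 0.607, -0.001], [0.607, -0.794, 0.0], [-0.0, -0.001, -1.0]]
force: [0.8, -0.3, -0.8]
finger_gap: 0.0851
t1.02 tcp [ 0.4906 -0.4054  0.281 ] jaw az -52.6 tilt(deg) 0.04 gap 0.0851 F [ 0.8 -0.3 -0.8]
shift in tool axes now (mm) [74.3  2.2  1. ]  turn(rad) [-0.0007  0.0002  0.    ]  turned-first shift [74.3  2.2  1. ]
```

```bash
python3 -m handwheel '[{"dx":0.037,"dy":0.001,"dz":0,"rx":0,"ry":0,"rz":0,"grip":0.085},{"dx":0.036,"dy":0.001,"dz":0,"rx":0,"ry":0,"rz":0,"grip":0.085},{"dx":0,"dy":0,"dz":0,"rx":0,"ry":0,"rz":0,"grip":0.085},{"dx":0,"dy":0,"dz":0,"rx":0,"ry":0,"rz":0,"grip":0.085}]' 60;  python3 go.py .551 -.362 .176 -52.6; python3 - <<'E'
from h import *
t=bot.capture("top");s=bot.capture("side")
crop(t,"t_1",440,170,140,110,5);crop(s,"s_1",280,60,140,150,4)
E
```

```text
clock: 1.35
tool_pos: [0.5497, -0.3626, 0.2806]
ee_rot: [[0.792, 0.61, -0.001], [0.61, -0.792, 0.001], [-0.0, -0.001, -1.0]]
force: [-0.5, -0.3, 0.1]
finger_gap: 0.0851
t1.35 tcp [ 0.5497 -0.3626  0.2806] jaw az -52.4 tilt(deg) 0.06 gap 0.0851 F [-0.5 -0.3  0.1]
shift in tool axes now (mm) [  1.5   0.4 104.6]  turn(rad) [-0.001   0.0004  0.0034]  turned-first shift [  1.4   0.3 104.6]
```

View pics/t_1.png

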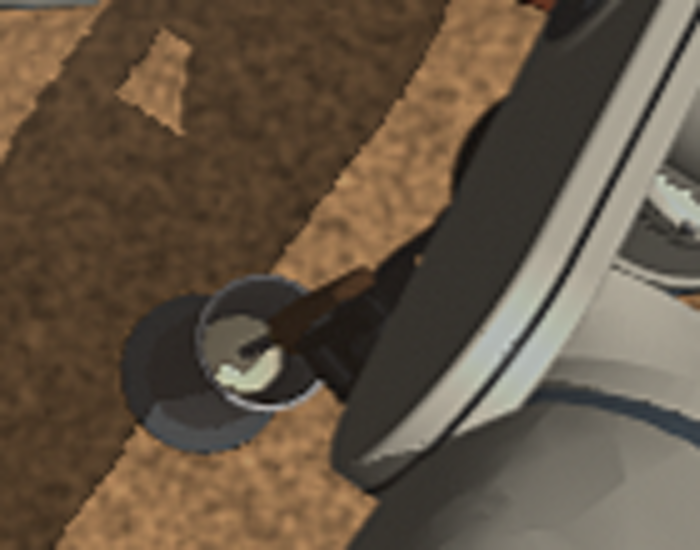

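View pics/s_1.png

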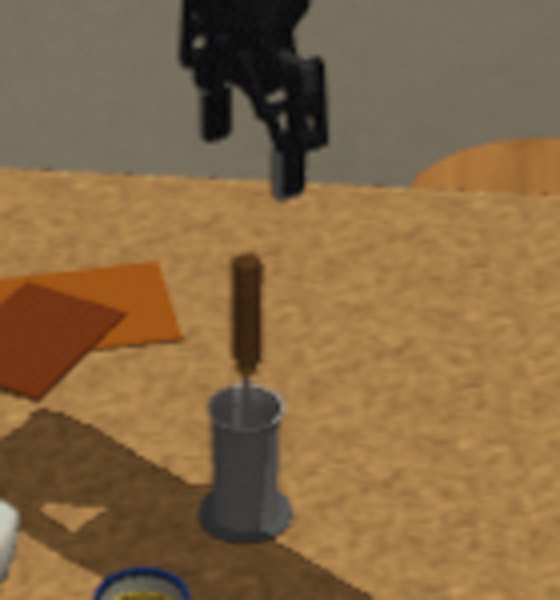

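The fingers straddle the brush handle, with fingertips at side crop (213,130) and (288,190) around the handle at (246,300). I'll descend and grip.

```bash
python3 -m handwheel '[{"dx":0.001,"dy":0,"dz":0.035,"rx":0,"ry":0,"rz":0,"grip":0.085},{"dx":0,"dy":0,"dz":0.035,"rx":0,"ry":0,"rz":0,"grip":0.085},{"dx":0,"dy":0,"dz":0.034,"rx":0,"ry":0,"rz":0,"grip":0.085},{"dx":0,"dy":0,"dz":0,"rx":0,"ry":0,"rz":0,"grip":0.085},{"dx":0,"dy":0,"dz":0,"rx":0,"ry":0,"rz":0,"grip":0.05}, {"dx":0,"dy":0,"dz":0,"rx":0,"ry":0,"rz":0,"grip":0.03}, {"dx":0,"dy":0,"dz":0,"rx":0,"ry":0,"rz":0,"grip":0.01},{"dx":0,"dy":0,"dz":0,"rx":0,"ry":0,"rz":0,"grip":0.01}]' 60;python3 -m handwheel '[{"dx":0,"dy":0,"dz":0,"rx":0,"ry":0,"rz":0,"grip":0.01}, {"dx":0,"dy":0,"dz":0,"rx":0,"ry":0,"rz":0,"grip":0.01}, {"dx":0,"dy":0,"dz":0,"rx":0,"ry":0,"rz":0,"grip":0.01},{"dx":0,"dy":0,"dz":0,"rx":0,"ry":0,"rz":0,"grip":0.01}]' 60;  python3 go.py .551 -.362 .176 -52.6
```

```text
clock: 2.12
tool_pos: [0.5503, -0.3647, 0.18]
ee_rot: [[0.795, 0.607, 0.003], [0.607, -0.795, -0.002], [0.001, 0.004, -1.0]]
force: [-0.6, 0.3, -0.1]
finger_gap: 0.0383
clock: 2.45
tool_pos: [0.5494, -0.3635, 0.1791]
ee_rot: [[0.794, 0.608, 0.0], [0.608, -0.794, -0.0], [0.0, 0.0, -1.0]]
force: [-2.7, 1.6, 8.2]
finger_gap: 0.0171
t2.45 tcp [ 0.5494 -0.3635  0.1791] jaw az -52.6 tilt(deg) 0.03 gap 0.0171 F [-2.7  1.6  8.2]
shift in tool axes now (mm) [ 2.1 -0.2  3.1]  turn(rad) [ 0.0004 -0.0002  0.0002]  turned-first shift [ 2.1 -0.2  3.1]
```

```bash
python3 -m handwheel '[{"dx":0,"dy":0,"dz":-0.02,"rx":0,"ry":0,"rz":0,"grip":0.01},{"dx":0,"dy":0,"dz":-0.035,"rx":0,"ry":0,"rz":0,"grip":0.01},{"dx":0,"dy":0,"dz":-0.035,"rx":0,"ry":0,"rz":0,"grip":0.01},{"dx":0,"dy":0,"dz":-0.035,"rx":0,"ry":0,"rz":0,"grip":0.01},{"dx":0,"dy":0,"dz":-0.025,"rx":0,"ry":0,"rz":0,"grip":0.01},{"dx":0,"dy":0,"dz":0,"rx":0,"ry":0,"rz":0,"grip":0.01},{"dx":0,"dy":0,"dz":0,"rx":0,"ry":0,"rz":0,"grip":0.01}]' 60;  python3 go.py; python3 - <<'E'
from h import *
t=bot.capture("top");s=bot.capture("side")
cv2.imwrite("pics/t2.png",t);cv2.imwrite("pics/s2.png",s)
E
```

```text
clock: 3.03
tool_pos: [0.55, -0.3639, 0.3298]
ee_rot: [[0.794, 0.608, 0.004], [0.608, -0.794, -0.003], [0.001, 0.004, -1.0]]
force: [-1.2, 0.4, -1.8]
finger_gap: 0.0171
t3.03 tcp [ 0.55   -0.3639  0.3298] jaw az -52.6 tilt(deg) 0.25 gap 0.0171 F [-1.2  0.4 -1.8]
```

View pics/t2.png

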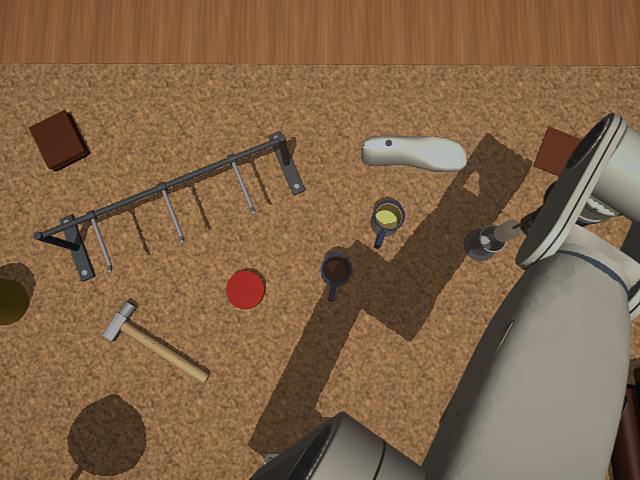

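View pics/s2.png

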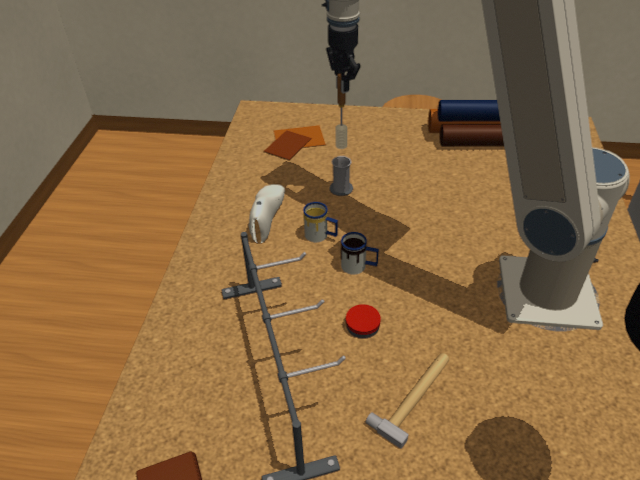

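```bash
python3 - <<'E'
from h import *
t=cv2.imread("pics/t2.png");s=cv2.imread("pics/s2.png")
crop(s,"s2c",300,50,80,120,5);crop(t,"t2c",450,190,110,90,6)
E
python3 go.py .6 -.151 .32
```

```text
t3.13 tcp [ 0.5488 -0.3631  0.3264] jaw az -52.6 tilt(deg) 0.09 gap 0.0174 F [-0.3 -0.2 -1.8]
shift in tool axes now (mm) [ 169.6 -137.3    6.5]  turn(rad) [-0.0015  0.0005  0.    ]  turned-first shift [ 169.6 -137.4    6.4]
```

View pics/s2c.png

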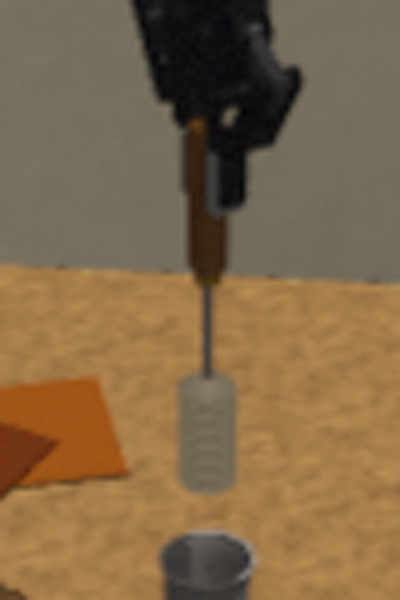

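View pics/t2c.png

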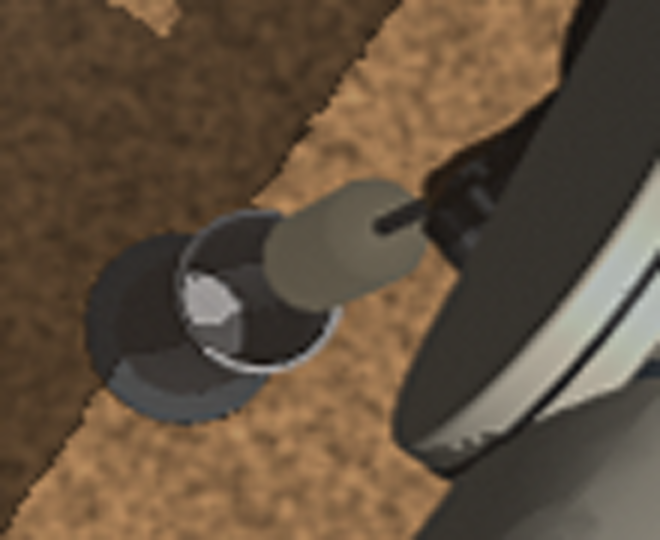

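The brush hangs vertical in the grip, with its head at side (341,137). I'll go over the pale mug.

```bash
python3 -m handwheel '[{"dx":0.0283,"dy":-0.0229,"dz":0,"rx":0,"ry":0,"rz":0,"grip":0.01},{"dx":0.0283,"dy":-0.0229,"dz":0,"rx":0,"ry":0,"rz":0,"grip":0.01},{"dx":0.0283,"dy":-0.0229,"dz":0,"rx":0,"ry":0,"rz":0,"grip":0.01},{"dx":0.0283,"dy":-0.0229,"dz":0,"rx":0,"ry":0,"rz":0,"grip":0.01},{"dx":0.0283,"dy":-0.0229,"dz":0,"rx":0,"ry":0,"rz":0,"grip":0.01},{"dx":0.0283,"dy":-0.0229,"dz":0,"rx":0,"ry":0,"rz":0,"grip":0.01},{"dx":0,"dy":0,"dz":0,"rx":0,"ry":0,"rz":0,"grip":0.01},{"dx":0,"dy":0,"dz":0,"rx":0,"ry":0,"rz":0,"grip":0.01}]' 60;  python3 go.py .6 -.151 .28; python3 - <<'E'
from h import *
t=bot.capture("top");s=bot.capture("side")
crop(s,"s3c",280,100,110,150,4);crop(t,"t3c",330,160,130,110,5)
E
```

```text
clock: 3.8
tool_pos: [0.6003, -0.1492, 0.3254]
ee_rot: [[0.792, 0.61, -0.003], [0.61, -0.792, 0.001], [-0.002, -0.003, -1.0]]
force: [0.8, -0.9, -1.4]
finger_gap: 0.017
t3.80 tcp [ 0.6003 -0.1492  0.3254] jaw az -52.4 tilt(deg) 0.19 gap 0.0170 F [ 0.8 -0.9 -1.4]
shift in tool axes now (mm) [-1.2  1.3 45.4]  turn(rad) [-0.0026  0.0021  0.    ]  turned-first shift [-1.3  1.2 45.4]
```

View pics/s3c.png

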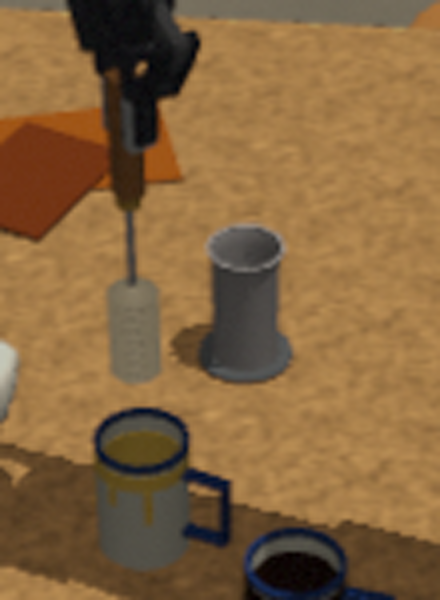

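View pics/t3c.png

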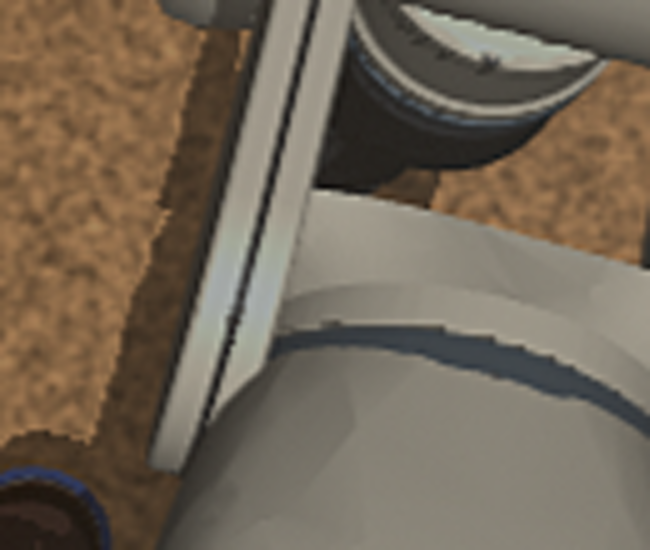

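The brush head at side crop (136,370) lines up with the pale mug's mouth at (142,440), and the mug has not moved. I'll descend.

```bash
python3 -m handwheel '[{"dx":-0.001,"dy":0.001,"dz":0.03,"rx":0,"ry":0,"rz":0,"grip":0.01},{"dx":0,"dy":0,"dz":0.03,"rx":0,"ry":0,"rz":0,"grip":0.01},{"dx":0,"dy":0,"dz":0.03,"rx":0,"ry":0,"rz":0,"grip":0.01},{"dx":0,"dy":0,"dz":0.03,"rx":0,"ry":0,"rz":0,"grip":0.01},{"dx":0,"dy":0,"dz":0.015,"rx":0,"ry":0,"rz":0,"grip":0.01},{"dx":0,"dy":0,"dz":0,"rx":0,"ry":0,"rz":0,"grip":0.01},{"dx":0,"dy":0,"dz":0,"rx":0,"ry":0,"rz":0,"grip":0.01}]' 60;  python3 go.py .6 -.151 .18
```

```text
clock: 4.48
tool_pos: [0.5997, -0.1539, 0.1913]
ee_rot: [[0.795, 0.606, -0.002], [0.606, -0.795, 0.0], [-0.002, -0.002, -1.0]]
force: [0.2, -0.8, -0.2]
finger_gap: 0.0175
t4.48 tcp [ 0.5997 -0.1539  0.1913] jaw az -52.7 tilt(deg) 0.14 gap 0.0175 F [ 0.2 -0.8 -0.2]
shift in tool axes now (mm) [ 2.  -2.2 11.3]  turn(rad) [-0.0019  0.0017  0.    ]  turned-first shift [ 2.  -2.2 11.3]
```

```bash
python3 -m handwheel '[{"dx":0,"dy":0,"dz":0.008,"rx":0,"ry":0,"rz":0,"grip":0.01},{"dx":0,"dy":0,"dz":0.005,"rx":0,"ry":0,"rz":0,"grip":0.01},{"dx":0,"dy":0,"dz":0,"rx":0,"ry":0,"rz":0,"grip":0.01},{"dx":0,"dy":0,"dz":0,"rx":0,"ry":0,"rz":0,"grip":0.01}]' 60;  python3 go.py .6 -.151 .18
```

```text
clock: 4.82
tool_pos: [0.6007, -0.1529, 0.1798]
ee_rot: [[0.794, 0.607, 0.001], [0.607, -0.794, -0.0], [0.0, 0.0, -1.0]]
force: [-0.5, -0.2, -0.6]
finger_gap: 0.0175
t4.82 tcp [ 0.6007 -0.1529  0.1798] jaw az -52.6 tilt(deg) 0.03 gap 0.0175 F [-0.5 -0.2 -0.6]
shift in tool axes now (mm) [ 0.5 -1.9 -0.2]  turn(rad) [ 0.0005 -0.0003  0.    ]  turned-first shift [ 0.5 -1.9 -0.2]
```

```bash
python3 -m handwheel '[{"dx":0,"dy":-0.001,"dz":0.004,"rx":0,"ry":0,"rz":0,"grip":0.01},{"dx":0,"dy":0,"dz":0,"rx":0,"ry":0,"rz":0,"grip":0.01},{"dx":0,"dy":0,"dz":0,"rx":0,"ry":0,"rz":0,"grip":0.01}]' 60;  python3 go.py .6 -.151 .18
```

```text
clock: 5.07
tool_pos: [0.6018, -0.1522, 0.1778]
ee_rot: [[0.794, 0.608, 0.005], [0.608, -0.794, -0.001], [0.003, 0.004, -1.0]]
force: [-0.2, 1.0, 10.3]
finger_gap: 0.0175
t5.07 tcp [ 0.6018 -0.1522  0.1778] jaw az -52.6 tilt(deg) 0.27 gap 0.0175 F [-0.2  1.  10.3]
shift in tool axes now (mm) [-0.7 -2.  -2.2]  turn(rad) [ 0.0037 -0.003   0.    ]  turned-first shift [-0.7 -2.  -2.2]
```

The brush presses on the floor with 10 N at TCP z 0.178. Now up 60 mm, hold, then down again.

```bash
python3 -m handwheel '[{"dx":0,"dy":0,"dz":0,"rx":0,"ry":0,"rz":0,"grip":0.01},{"dx":0,"dy":0,"dz":0,"rx":0,"ry":0,"rz":0,"grip":0.01},{"dx":0,"dy":0,"dz":-0.03,"rx":0,"ry":0,"rz":0,"grip":0.01},{"dx":0,"dy":0,"dz":-0.035,"rx":0,"ry":0,"rz":0,"grip":0.01},{"dx":0,"dy":0,"dz":0,"rx":0,"ry":0,"rz":0,"grip":0.01},{"dx":0,"dy":0,"dz":0,"rx":0,"ry":0,"rz":0,"grip":0.01},{"dx":0,"dy":0,"dz":0,"rx":0,"ry":0,"rz":0,"grip":0.01},{"dx":0,"dy":0,"dz":0,"rx":0,"ry":0,"rz":0,"grip":0.01}]' 60;  python3 go.py .6 -.151 .18;python3 -m handwheel '[{"dx":0,"dy":0,"dz":0.03,"rx":0,"ry":0,"rz":0,"grip":0.01},{"dx":0,"dy":0,"dz":0.025,"rx":0,"ry":0,"rz":0,"grip":0.01},{"dx":0,"dy":0,"dz":0.007,"rx":0,"ry":0,"rz":0,"grip":0.01},{"dx":0,"dy":0,"dz":0.004,"rx":0,"ry":0,"rz":0,"grip":0.01},{"dx":0,"dy":0,"dz":0,"rx":0,"ry":0,"rz":0,"grip":0.01},{"dx":0,"dy":0,"dz":0,"rx":0,"ry":0,"rz":0,"grip":0.01},{"dx":0,"dy":0,"dz":0,"rx":0,"ry":0,"rz":0,"grip":0.01},{"dx":0,"dy":0,"dz":0,"rx":0,"ry":0,"rz":0,"grip":0.01}]' 60;  python3 go.py .6 -.151 .18
```

```text
clock: 5.73
tool_pos: [0.5992, -0.1516, 0.2392]
ee_rot: [[0.794, 0.608, -0.002], [0.608, -0.794, 0.0], [-0.001, -0.001, -1.0]]
force: [-0.6, -0.4, -1.1]
finger_gap: 0.0173
t5.73 tcp [ 0.5992 -0.1516  0.2392] jaw az -52.6 tilt(deg) 0.10 gap 0.0173 F [-0.6 -0.4 -1.1]
shift in tool axes now (mm) [ 1.1  0.1 59.2]  turn(rad) [-0.0014  0.0011  0.    ]  turned-first shift [ 1.  -0.  59.2]
clock: 6.4
tool_pos: [0.6007, -0.1519, 0.1769]
ee_rot: [[0.795, 0.607, 0.001], [0.607, -0.795, 0.0], [0.001, 0.001, -1.0]]
force: [-4.6, 2.0, 23.2]
finger_gap: 0.0173
t6.40 tcp [ 0.6007 -0.1519  0.1769] jaw az -52.6 tilt(deg) 0.08 gap 0.0173 F [-4.6  2.  23.2]
shift in tool axes now (mm) [-0.  -1.1 -3.1]  turn(rad) [ 0.0008 -0.0012  0.    ]  turned-first shift [-0.  -1.1 -3.1]
```

Second press read 23 N. I'll raise clear and look.

```bash
python3 -m handwheel '[{"dx":0,"dy":0,"dz":-0.025,"rx":0,"ry":0,"rz":0,"grip":0.01},{"dx":0,"dy":0,"dz":-0.035,"rx":0,"ry":0,"rz":0,"grip":0.01},{"dx":0,"dy":0,"dz":-0.035,"rx":0,"ry":0,"rz":0,"grip":0.01},{"dx":0,"dy":0,"dz":-0.035,"rx":0,"ry":0,"rz":0,"grip":0.01},{"dx":0,"dy":0,"dz":-0.02,"rx":0,"ry":0,"rz":0,"grip":0.01},{"dx":0,"dy":0,"dz":0,"rx":0,"ry":0,"rz":0,"grip":0.01}]' 60;  python3 go.py .487 -.0413 .325; python3 - <<'E'
from h import *
t=bot.capture("top");s=bot.capture("side")
cv2.imwrite("pics/t4.png",t);cv2.imwrite("pics/s4.png",s)
for n,i,r in(("top",t,(300,180,430,310)),("side",s,(270,180,410,300))):
    for e,c,_ in mugs(i,n,r): print(n,np.round(e[0],1),np.round(e[1],1),np.round(pl(n,e[0],.09),4))
E
```

```text
clock: 6.9
tool_pos: [0.602, -0.1524, 0.329]
ee_rot: [[0.794, 0.607, 0.007], [0.607, -0.794, -0.002], [0.004, 0.006, -1.0]]
force: [0.9, -0.0, -0.4]
finger_gap: 0.0174
t6.90 tcp [ 0.602  -0.1524  0.329 ] jaw az -52.6 tilt(deg) 0.41 gap 0.0174 F [ 0.9 -0.  -0.4]
shift in tool axes now (mm) [ -23.8 -158.1    3. ]  turn(rad) [ 0.0057 -0.0044  0.    ]  turned-first shift [ -23.8 -158.1    4. ]
```

View pics/s4.png

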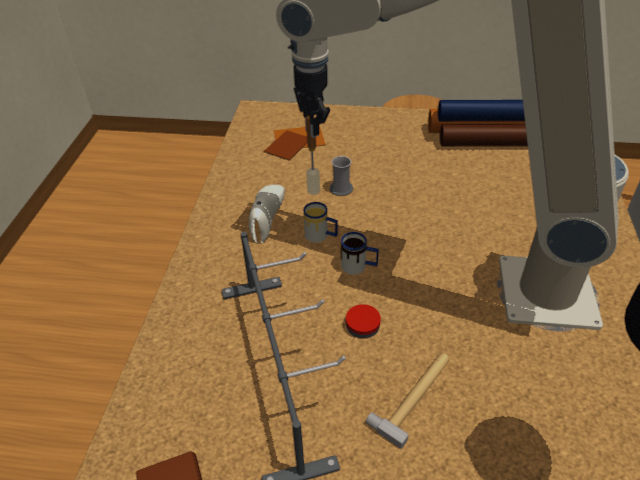

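The brush is clear above the pale mug, and the dark mug is unmoved at side (354,255). I'll go over it.

```bash
python3 -m handwheel '[{"dx":-0.0048,"dy":-0.0316,"dz":0,"rx":0,"ry":0,"rz":0,"grip":0.01},{"dx":-0.0048,"dy":-0.0316,"dz":0,"rx":0,"ry":0,"rz":0,"grip":0.01},{"dx":-0.0048,"dy":-0.0316,"dz":0,"rx":0,"ry":0,"rz":0,"grip":0.01},{"dx":-0.0048,"dy":-0.0316,"dz":0,"rx":0,"ry":0,"rz":0,"grip":0.01},{"dx":-0.0048,"dy":-0.0316,"dz":0,"rx":0,"ry":0,"rz":0,"grip":0.01},{"dx":0,"dy":0,"dz":0,"rx":0,"ry":0,"rz":0,"grip":0.01},{"dx":0,"dy":0,"dz":0,"rx":0,"ry":0,"rz":0,"grip":0.01}]' 60;  python3 go.py .487 -.0413 .325; python3 - <<'E'
from h import *
t=bot.capture("top");s=bot.capture("side")
cv2.imwrite("pics/t5.png",t);cv2.imwrite("pics/s5.png",s)
crop(s,"s5c",280,130,120,150,4)
E
```

```text
clock: 7.58
tool_pos: [0.483, -0.04, 0.3224]
ee_rot: [[0.793, 0.609, -0.004], [0.609, -0.793, 0.0], [-0.003, -0.003, -1.0]]
force: [-0.0, -0.4, -1.4]
finger_gap: 0.0173
t7.58 tcp [ 0.483  -0.04    0.3224] jaw az -52.5 tilt(deg) 0.22 gap 0.0173 F [-0.  -0.4 -1.4]
shift in tool axes now (mm) [ 2.4  3.4 -2.6]  turn(rad) [-0.0026  0.0028  0.    ]  turned-first shift [ 2.4  3.4 -2.6]
```

View pics/s5c.png

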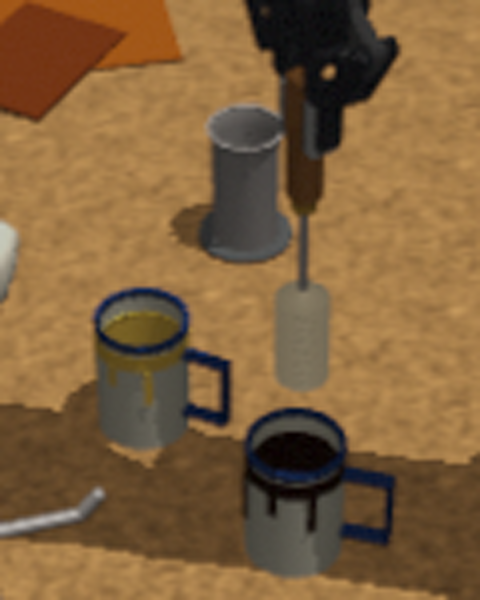

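View pics/t5.png

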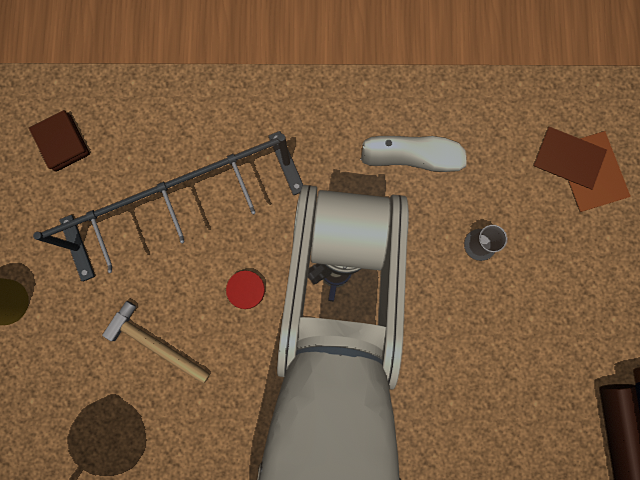

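The brush head at side crop (302,370) is about 6 px right of the dark mug's centre at (296,440). That agrees with the 4 mm measured, so I'll correct it and descend.

```bash
python3 -m handwheel '[{"dx":0.0022,"dy":0.003,"dz":0,"rx":0,"ry":0,"rz":0,"grip":0.01},{"dx":0,"dy":0,"dz":0.03,"rx":0,"ry":0,"rz":0,"grip":0.01},{"dx":0,"dy":0,"dz":0.03,"rx":0,"ry":0,"rz":0,"grip":0.01},{"dx":0,"dy":0,"dz":0.03,"rx":0,"ry":0,"rz":0,"grip":0.01},{"dx":0,"dy":0,"dz":0.03,"rx":0,"ry":0,"rz":0,"grip":0.01},{"dx":0,"dy":0,"dz":0.012,"rx":0,"ry":0,"rz":0,"grip":0.01},{"dx":0,"dy":0,"dz":0,"rx":0,"ry":0,"rz":0,"grip":0.01},{"dx":0,"dy":0,"dz":0,"rx":0,"ry":0,"rz":0,"grip":0.01}]' 60;  python3 go.py .487 -.0413 .178
```

```text
clock: 8.35
tool_pos: [0.4888, -0.0426, 0.1915]
ee_rot: [[0.795, 0.607, -0.002], [0.607, -0.795, 0.0], [-0.001, -0.001, -1.0]]
force: [1.2, 0.2, -1.2]
finger_gap: 0.0174
t8.35 tcp [ 0.4888 -0.0426  0.1915] jaw az -52.6 tilt(deg) 0.11 gap 0.0174 F [ 1.2  0.2 -1.2]
shift in tool axes now (mm) [-0.6 -2.1 13.5]  turn(rad) [-0.0013  0.0015  0.    ]  turned-first shift [-0.7 -2.2 13.5]
```

```bash
python3 -m handwheel '[{"dx":0,"dy":0,"dz":0.007,"rx":0,"ry":0,"rz":0,"grip":0.01},{"dx":0,"dy":0,"dz":0.005,"rx":0,"ry":0,"rz":0,"grip":0.01},{"dx":0,"dy":0,"dz":0,"rx":0,"ry":0,"rz":0,"grip":0.01},{"dx":0,"dy":0,"dz":0,"rx":0,"ry":0,"rz":0,"grip":0.01}]' 60;  python3 go.py .487 -.0413 .178
```

```text
clock: 8.68
tool_pos: [0.4887, -0.0421, 0.1806]
ee_rot: [[0.794, 0.607, 0.001], [0.607, -0.794, -0.0], [0.0, 0.0, -1.0]]
force: [-0.7, 0.4, -1.1]
finger_gap: 0.0173
t8.68 tcp [ 0.4887 -0.0421  0.1806] jaw az -52.6 tilt(deg) 0.03 gap 0.0173 F [-0.7  0.4 -1.1]
shift in tool axes now (mm) [-0.9 -1.7  2.6]  turn(rad) [ 0.0004 -0.0004  0.    ]  turned-first shift [-0.9 -1.7  2.6]
```

```bash
python3 -m handwheel '[{"dx":0,"dy":0,"dz":0.005,"rx":0,"ry":0,"rz":0,"grip":0.01},{"dx":0,"dy":0,"dz":0,"rx":0,"ry":0,"rz":0,"grip":0.01},{"dx":0,"dy":0,"dz":0,"rx":0,"ry":0,"rz":0,"grip":0.01},{"dx":0,"dy":0,"dz":0,"rx":0,"ry":0,"rz":0,"grip":0.01},{"dx":0,"dy":0,"dz":0,"rx":0,"ry":0,"rz":0,"grip":0.01}]' 60;  python3 go.py .487 -.0413 .178
```

```text
clock: 9.1
tool_pos: [0.4892, -0.0419, 0.1765]
ee_rot: [[0.794, 0.607, 0.002], [0.607, -0.794, 0.0], [0.002, 0.001, -1.0]]
force: [-1.0, 1.2, 8.5]
finger_gap: 0.0172
t9.10 tcp [ 0.4892 -0.0419  0.1765] jaw az -52.6 tilt(deg) 0.11 gap 0.0172 F [-1.   1.2  8.5]
shift in tool axes now (mm) [-1.4 -1.8 -1.5]  turn(rad) [ 0.0011 -0.0015  0.    ]  turned-first shift [-1.4 -1.8 -1.5]
```

Contact at 8.5 N. Now up and down again.

```bash
python3 -m handwheel '[{"dx":0,"dy":0,"dz":-0.03,"rx":0,"ry":0,"rz":0,"grip":0.01},{"dx":0,"dy":0,"dz":-0.035,"rx":0,"ry":0,"rz":0,"grip":0.01},{"dx":0,"dy":0,"dz":0,"rx":0,"ry":0,"rz":0,"grip":0.01},{"dx":0,"dy":0,"dz":0,"rx":0,"ry":0,"rz":0,"grip":0.01},{"dx":0,"dy":0,"dz":0,"rx":0,"ry":0,"rz":0,"grip":0.01},{"dx":0,"dy":0,"dz":0,"rx":0,"ry":0,"rz":0,"grip":0.01}]' 60;  python3 go.py .487 -.0413 .18;python3 -m handwheel '[{"dx":0,"dy":0,"dz":0.03,"rx":0,"ry":0,"rz":0,"grip":0.01},{"dx":0,"dy":0,"dz":0.025,"rx":0,"ry":0,"rz":0,"grip":0.01},{"dx":0,"dy":0,"dz":0.007,"rx":0,"ry":0,"rz":0,"grip":0.01},{"dx":0,"dy":0,"dz":0.004,"rx":0,"ry":0,"rz":0,"grip":0.01},{"dx":0,"dy":0,"dz":0,"rx":0,"ry":0,"rz":0,"grip":0.01},{"dx":0,"dy":0,"dz":0,"rx":0,"ry":0,"rz":0,"grip":0.01},{"dx":0,"dy":0,"dz":0,"rx":0,"ry":0,"rz":0,"grip":0.01},{"dx":0,"dy":0,"dz":0,"rx":0,"ry":0,"rz":0,"grip":0.01}]' 60;  python3 go.py .487 -.0413 .18
```

```text
clock: 9.6
tool_pos: [0.4877, -0.0419, 0.2392]
ee_rot: [[0.794, 0.607, -0.002], [0.607, -0.794, 0.0], [-0.001, -0.001, -1.0]]
force: [-0.0, 0.4, -1.1]
finger_gap: 0.0172
t9.60 tcp [ 0.4877 -0.0419  0.2392] jaw az -52.6 tilt(deg) 0.11 gap 0.0172 F [-0.   0.4 -1.1]
shift in tool axes now (mm) [-0.1 -0.8 59.2]  turn(rad) [-0.0013  0.0014  0.    ]  turned-first shift [-0.1 -0.9 59.2]
clock: 10.27
tool_pos: [0.4888, -0.0416, 0.176]
ee_rot: [[0.795, 0.607, -0.0], [0.607, -0.795, 0.001], [0.001, -0.001, -1.0]]
force: [-4.8, 2.8, 23.2]
finger_gap: 0.0169
t10.27 tcp [ 0.4888 -0.0416  0.176 ] jaw az -52.6 tilt(deg) 0.06 gap 0.0169 F [-4.8  2.8 23.2]
shift in tool axes now (mm) [-1.3 -1.3 -4. ]  turn(rad) [-0.0009 -0.0005 -0.    ]  turned-first shift [-1.3 -1.3 -4. ]
```

```bash
python3 -m handwheel '[{"dx":0,"dy":0,"dz":-0.025,"rx":0,"ry":0,"rz":0,"grip":0.01},{"dx":0,"dy":0,"dz":-0.035,"rx":0,"ry":0,"rz":0,"grip":0.01},{"dx":0,"dy":0,"dz":-0.035,"rx":0,"ry":0,"rz":0,"grip":0.01},{"dx":0,"dy":0,"dz":-0.035,"rx":0,"ry":0,"rz":0,"grip":0.01},{"dx":0,"dy":0,"dz":-0.02,"rx":0,"ry":0,"rz":0,"grip":0.01},{"dx":0,"dy":0,"dz":0,"rx":0,"ry":0,"rz":0,"grip":0.01}]' 60;  python3 go.py .5495 -.3635 .325
```

```text
clock: 10.77
tool_pos: [0.4906, -0.0423, 0.3287]
ee_rot: [[0.794, 0.607, 0.007], [0.607, -0.794, -0.001], [0.005, 0.005, -1.0]]
force: [1.0, 0.7, -1.0]
finger_gap: 0.0174
t10.77 tcp [ 0.4906 -0.0423  0.3287] jaw az -52.6 tilt(deg) 0.40 gap 0.0174 F [ 1.   0.7 -1. ]
shift in tool axes now (mm) [-148.4  290.9    4.3]  turn(rad) [ 0.0049 -0.0051  0.    ]  turned-first shift [-148.4  291.     3.7]
```

```bash
python3 -m handwheel '[{"dx":-0.0185,"dy":0.0364,"dz":0,"rx":0,"ry":0,"rz":0,"grip":0.01},{"dx":-0.0185,"dy":0.0364,"dz":0,"rx":0,"ry":0,"rz":0,"grip":0.01},{"dx":-0.0185,"dy":0.0364,"dz":0,"rx":0,"ry":0,"rz":0,"grip":0.01},{"dx":-0.0185,"dy":0.0364,"dz":0,"rx":0,"ry":0,"rz":0,"grip":0.01},{"dx":-0.0185,"dy":0.0364,"dz":0,"rx":0,"ry":0,"rz":0,"grip":0.01},{"dx":-0.0185,"dy":0.0364,"dz":0,"rx":0,"ry":0,"rz":0,"grip":0.01},{"dx":-0.0185,"dy":0.0364,"dz":0,"rx":0,"ry":0,"rz":0,"grip":0.01},{"dx":-0.0185,"dy":0.0364,"dz":0,"rx":0,"ry":0,"rz":0,"grip":0.01}]' 60; python3 -m handwheel '[{"dx":0,"dy":0,"dz":0,"rx":0,"ry":0,"rz":0,"grip":0.01},{"dx":0,"dy":0,"dz":0,"rx":0,"ry":0,"rz":0,"grip":0.01},{"dx":0,"dy":0,"dz":0,"rx":0,"ry":0,"rz":0,"grip":0.01}]';  python3 go.py .5495 -.3635 .325
```

```text
clock: 11.43
tool_pos: [0.5471, -0.3649, 0.322]
ee_rot: [[0.795, 0.607, -0.003], [0.607, -0.795, 0.002], [-0.001, -0.003, -1.0]]
force: [0.2, -0.2, 0.0]
finger_gap: 0.0172
clock: 11.68
tool_pos: [0.547, -0.3628, 0.3222]
ee_rot: [[0.795, 0.607, -0.003], [0.607, -0.795, 0.002], [-0.001, -0.004, -1.0]]
force: [-0.5, 0.2, -1.0]
finger_gap: 0.0173
t11.68 tcp [ 0.547  -0.3628  0.3222] jaw az -52.6 tilt(deg) 0.22 gap 0.0173 F [-0.5  0.2 -1. ]
shift in tool axes now (mm) [ 1.6  2.1 -2.9]  turn(rad) [-0.0038  0.0009  0.    ]  turned-first shift [ 1.6  2.1 -2.8]
```

```bash
python3 -m handwheel '[{"dx":0.0015,"dy":0.002,"dz":0.02,"rx":0,"ry":0,"rz":0,"grip":0.01},{"dx":0,"dy":0,"dz":0.015,"rx":0,"ry":0,"rz":0,"grip":0.01},{"dx":0,"dy":0,"dz":0,"rx":0,"ry":0,"rz":0,"grip":0.01},{"dx":0,"dy":0,"dz":0,"rx":0,"ry":0,"rz":0,"grip":0.01}]';  python3 go.py .5495 -.3635 .18; python3 - <<'E'
from h import *
t=bot.capture("top");s=bot.capture("side")
cv2.imwrite("pics/t6.png",t);cv2.imwrite("pics/s6.png",s)
crop(s,"s6c",300,60,90,140,4);crop(t,"t6c",450,190,110,90,5)
E
```

```text
clock: 12.02
tool_pos: [0.5497, -0.3622, 0.2884]
ee_rot: [[0.793, 0.609, -0.002], [0.609, -0.793, 0.002], [-0.001, -0.003, -1.0]]
force: [-0.5, -0.2, -0.0]
finger_gap: 0.0173
t12.02 tcp [ 0.5497 -0.3622  0.2884] jaw az -52.5 tilt(deg) 0.17 gap 0.0173 F [-0.5 -0.2 -0. ]
shift in tool axes now (mm) [ -0.9   1.2 108.4]  turn(rad) [-0.0028  0.0008  0.    ]  turned-first shift [ -0.9   0.9 108.4]
```

View pics/s6c.png

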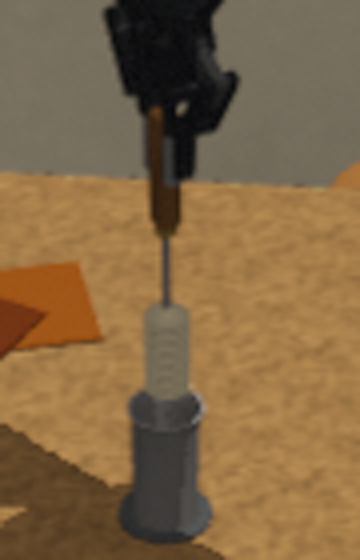

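View pics/t6c.png

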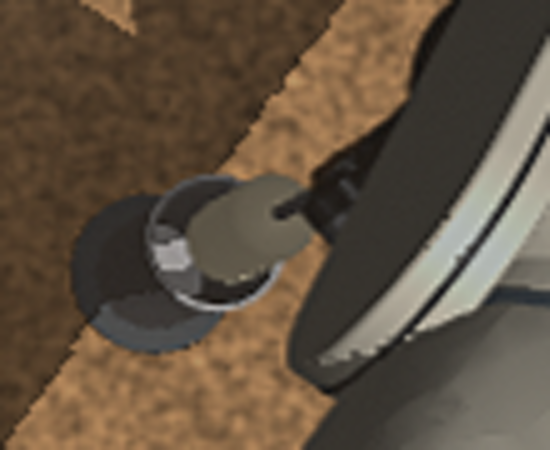

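The head is over the canister mouth, with the tip just above the rim at side crop (167,395). I'll lower it in.

```bash
python3 -m handwheel '[{"dx":0,"dy":0.0005,"dz":0.02,"rx":0,"ry":0,"rz":0,"grip":0.01},{"dx":0,"dy":0,"dz":0.025,"rx":0,"ry":0,"rz":0,"grip":0.01},{"dx":0,"dy":0,"dz":0.025,"rx":0,"ry":0,"rz":0,"grip":0.01},{"dx":0,"dy":0,"dz":0.025,"rx":0,"ry":0,"rz":0,"grip":0.01},{"dx":0,"dy":0,"dz":0.008,"rx":0,"ry":0,"rz":0,"grip":0.01},{"dx":0,"dy":0,"dz":0.004,"rx":0,"ry":0,"rz":0,"grip":0.01},{"dx":0,"dy":0,"dz":0,"rx":0,"ry":0,"rz":0,"grip":0.01},{"dx":0,"dy":0,"dz":0,"rx":0,"ry":0,"rz":0,"grip":0.01}]';  python3 go.py .5495 -.3635 .18
```

```text
clock: 12.78
tool_pos: [0.5515, -0.3648, 0.1841]
ee_rot: [[0.794, 0.608, 0.002], [0.608, -0.794, -0.001], [0.001, 0.002, -1.0]]
force: [0.5, 0.1, -1.2]
finger_gap: 0.0175
t12.78 tcp [ 0.5515 -0.3648  0.1841] jaw az -52.6 tilt(deg) 0.15 gap 0.0175 F [ 0.5  0.1 -1.2]
shift in tool axes now (mm) [-0.8 -2.3  4.1]  turn(rad) [ 0.0024 -0.0008  0.    ]  turned-first shift [-0.8 -2.3  4.1]
```

```bash
python3 -m handwheel '[{"dx":0,"dy":-0.001,"dz":0.004,"rx":0,"ry":0,"rz":0,"grip":0.01},{"dx":0,"dy":0,"dz":0.001,"rx":0,"ry":0,"rz":0,"grip":0.01},{"dx":0,"dy":0,"dz":0,"rx":0,"ry":0,"rz":0,"grip":0.01}]';  python3 go.py .5495 -.3635 .18;python3 -m handwheel '[{"dx":0,"dy":0,"dz":0,"rx":0,"ry":0,"rz":0,"grip":0.04},{"dx":0,"dy":0,"dz":0,"rx":0,"ry":0,"rz":0,"grip":0.085},{"dx":0,"dy":0,"dz":0,"rx":0,"ry":0,"rz":0,"grip":0.085},{"dx":0,"dy":0,"dz":0,"rx":0,"ry":0,"rz":0,"grip":0.085},{"dx":0,"dy":0,"dz":0,"rx":0,"ry":0,"rz":0,"grip":0.085},{"dx":0,"dy":0,"dz":0,"rx":0,"ry":0,"rz":0,"grip":0.085},{"dx":0,"dy":0,"dz":0,"rx":0,"ry":0,"rz":0,"grip":0.085},{"dx":0,"dy":0,"dz":0,"rx":0,"ry":0,"rz":0,"grip":0.085}]'
```

```text
clock: 13.03
tool_pos: [0.5501, -0.3636, 0.1779]
ee_rot: [[0.794, 0.607, 0.001], [0.607, -0.794, -0.0], [0.0, 0.001, -1.0]]
force: [-0.5, -0.0, -1.5]
finger_gap: 0.0174
t13.03 tcp [ 0.5501 -0.3636  0.1779] jaw az -52.6 tilt(deg) 0.04 gap 0.0174 F [-0.5 -0.  -1.5]
shift in tool axes now (mm) [-0.4 -0.4 -2.1]  turn(rad) [ 0.0007 -0.0003  0.    ]  turned-first shift [-0.4 -0.4 -2.1]
clock: 13.7
tool_pos: [0.5499, -0.3635, 0.1773]
ee_rot: [[0.794, 0.607, -0.0], [0.607, -0.794, 0.0], [-0.0, -0.0, -1.0]]
force: [0.4, -0.3, 0.5]
finger_gap: 0.0852
```

```bash
python3 -m handwheel '[{"dx":0,"dy":0,"dz":-0.02,"rx":0,"ry":0,"rz":0,"grip":0.085},{"dx":0,"dy":0,"dz":-0.035,"rx":0,"ry":0,"rz":0,"grip":0.085},{"dx":0,"dy":0,"dz":-0.035,"rx":0,"ry":0,"rz":0,"grip":0.085},{"dx":0,"dy":0,"dz":-0.035,"rx":0,"ry":0,"rz":0,"grip":0.085},{"dx":0,"dy":0,"dz":0,"rx":0,"ry":0,"rz":0,"grip":0.085},{"dx":0,"dy":0,"dz":0,"rx":0,"ry":0,"rz":0,"grip":0.085}]';python3 - <<'E'
from h import *
t=bot.capture("top");s=bot.capture("side")
cv2.imwrite("pics/t7.png",t);cv2.imwrite("pics/s7.png",s)
for n,i,r in(("top",t,(300,180,430,310)),("side",s,(270,180,410,300))):
    for e,c,_ in mugs(i,n,r): print(n,np.round(e[0],1),np.round(e[1],1),np.round(pl(n,e[0],.09),4))
crop(t,"t7c",310,180,220,130,3.6)
E
```

```text
clock: 14.2
tool_pos: [0.551, -0.3643, 0.3052]
ee_rot: [[0.794, 0.607, 0.004], [0.607, -0.794, -0.003], [0.002, 0.005, -1.0]]
force: [-0.7, -1.1, -0.4]
finger_gap: 0.0847
top [388.8 215. ] [29.7 30.1] [ 0.6013 -0.1517  0.09  ]
side [315.1 209.6] [15.3 20.8] [ 0.5977 -0.1504  0.09  ]
```

View pics/t7c.png

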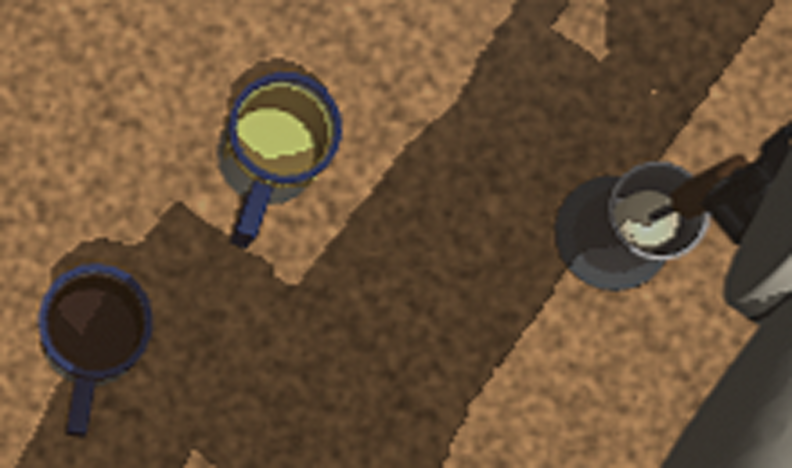

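View pics/s7.png

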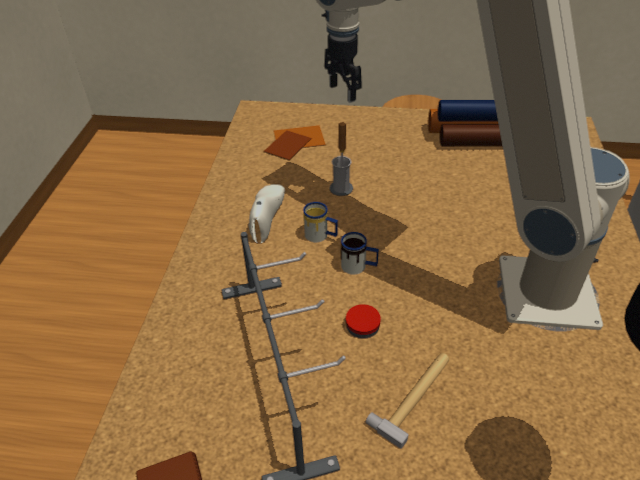

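The brush is back in its canister and the mugs are unmoved: pale rim at top (388.8,215), dark at (336,269). I'll go to the pale mug first, turning the jaws to azimuth 71°, square to its handle.

```bash
python3 go.py .5995 -.151 .28
```

```text
t14.30 tcp [ 0.5494 -0.3632  0.3015] jaw az -52.6 tilt(deg) 0.07 gap 0.0848 F [ 0.3 -0.  -0.7]
shift in tool axes now (mm) [ 168.7 -138.1   21.6]  turn(rad) [-0.0012  0.0004  0.    ]  turned-first shift [ 168.7 -138.1   21.5]
```

```bash
python3 -m handwheel '[{"dx":0.0282,"dy":-0.023,"dz":0,"rx":0,"ry":0,"rz":0,"grip":0.085},{"dx":0.0282,"dy":-0.023,"dz":0,"rx":0,"ry":0,"rz":0,"grip":0.085},{"dx":0.0282,"dy":-0.023,"dz":0,"rx":0,"ry":0,"rz":0,"grip":0.085},{"dx":0.0282,"dy":-0.023,"dz":0,"rx":0,"ry":0,"rz":0,"grip":0.085},{"dx":0.0282,"dy":-0.023,"dz":0,"rx":0,"ry":0,"rz":0,"grip":0.085},{"dx":0.0282,"dy":-0.023,"dz":0,"rx":0,"ry":0,"rz":0,"grip":0.085},{"dx":0,"dy":0,"dz":0,"rx":0,"ry":0,"rz":-0.12,"grip":0.085},{"dx":0,"dy":0,"dz":0,"rx":0,"ry":0,"rz":-0.12,"grip":0.085}]'
python3 -m handwheel '[{"dx":0,"dy":0,"dz":0,"rx":0,"ry":0,"rz":-0.12,"grip":0.085},{"dx":0,"dy":0,"dz":0,"rx":0,"ry":0,"rz":-0.12,"grip":0.085},{"dx":0,"dy":0,"dz":0,"rx":0,"ry":0,"rz":-0.12,"grip":0.085},{"dx":0,"dy":0,"dz":0,"rx":0,"ry":0,"rz":-0.12,"grip":0.085},{"dx":0,"dy":0,"dz":0,"rx":0,"ry":0,"rz":-0.12,"grip":0.085},{"dx":0,"dy":0,"dz":0,"rx":0,"ry":0,"rz":-0.12,"grip":0.085},{"dx":0,"dy":0,"dz":0,"rx":0,"ry":0,"rz":-0.12,"grip":0.085},{"dx":0,"dy":0,"dz":0,"rx":0,"ry":0,"rz":-0.12,"grip":0.085}]'
python3 -m handwheel '[{"dx":0,"dy":0,"dz":0,"rx":0,"ry":0,"rz":-0.12,"grip":0.085},{"dx":0,"dy":0,"dz":0,"rx":0,"ry":0,"rz":-0.12,"grip":0.085},{"dx":0,"dy":0,"dz":0,"rx":0,"ry":0,"rz":-0.12,"grip":0.085},{"dx":0,"dy":0,"dz":0,"rx":0,"ry":0,"rz":-0.12,"grip":0.085},{"dx":0,"dy":0,"dz":0,"rx":0,"ry":0,"rz":-0.12,"grip":0.085},{"dx":0,"dy":0,"dz":0,"rx":0,"ry":0,"rz":-0.12,"grip":0.085},{"dx":0,"dy":0,"dz":0,"rx":0,"ry":0,"rz":-0.12,"grip":0.085},{"dx":0,"dy":0,"dz":0,"rx":0,"ry":0,"rz":-0.12,"grip":0.085}]'
python3 -m handwheel '[{"dx":0,"dy":0,"dz":0,"rx":0,"ry":0,"rz":0,"grip":0.085},{"dx":0,"dy":0,"dz":0,"rx":0,"ry":0,"rz":0,"grip":0.085}]'
python3 go.py .5995 -.151 .28 71; python3 -c "
from h import *;print(bot.state()['joint_pos'])"
```

```text
clock: 14.97
tool_pos: [0.6, -0.1485, 0.3001]
ee_rot: [[0.62, 0.784, -0.004], [0.784, -0.62, 0.001], [-0.001, -0.004, -1.0]]
force: [-0.6, -1.3, -0.2]
finger_gap: 0.0847
clock: 15.63
tool_pos: [0.5995, -0.1508, 0.3]
ee_rot: [[-0.284, 0.959, -0.004], [0.959, 0.284, 0.001], [0.002, -0.003, -1.0]]
force: [-0.8, 0.2, 0.0]
finger_gap: 0.0854
clock: 16.3
tool_pos: [0.5995, -0.1508, 0.2999]
ee_rot: [[-0.948, 0.317, -0.004], [0.317, 0.948, 0.001], [0.004, -0.0, -1.0]]
force: [-0.7, -0.3, 0.5]
finger_gap: 0.0849
clock: 16.47
tool_pos: [0.5998, -0.1509, 0.3006]
ee_rot: [[-0.945, 0.326, -0.003], [0.326, 0.945, 0.001], [0.003, -0.0, -1.0]]
force: [0.5, 0.5, -0.6]
finger_gap: 0.0852
t16.47 tcp [ 0.5998 -0.1509  0.3006] jaw az 71.0 tilt(deg) 0.17 gap 0.0852 F [ 0.5  0.5 -0.6]
shift in tool axes now (mm) [ 0.2 -0.1 20.6]  turn(rad) [-0.0002 -0.003  -0.0008]  turned-first shift [ 0.2 -0.1 20.6]
[-2.65786497e-01  3.46250207e-01  1.57782574e+00  4.40216916e-06
  1.22051044e+00 -1.50416858e+00]
```

```bash
python3 -m handwheel '[{"dx":0,"dy":0,"dz":0.04,"rx":0,"ry":0,"rz":0,"grip":0.085},{"dx":0,"dy":0,"dz":0.04,"rx":0,"ry":0,"rz":0,"grip":0.085},{"dx":0,"dy":0,"dz":0.04,"rx":0,"ry":0,"rz":0,"grip":0.085},{"dx":0,"dy":0,"dz":0.04,"rx":0,"ry":0,"rz":0,"grip":0.085},{"dx":0,"dy":0,"dz":0.03,"rx":0,"ry":0,"rz":0,"grip":0.085},{"dx":0,"dy":0,"dz":0,"rx":0,"ry":0,"rz":0,"grip":0.085},{"dx":0,"dy":0,"dz":0,"rx":0,"ry":0,"rz":0,"grip":0.085}]'; python3 go.py .5995 -.151 .036 71; python3 - <<'E'
from h import *
s=bot.capture("side");crop(s,"s8",260,110,120,140,4)
E
```

```text
clock: 17.05
tool_pos: [0.5991, -0.1508, 0.1106]
ee_rot: [[-0.946, 0.325, -0.004], [0.325, 0.946, 0.001], [0.005, -0.0, -1.0]]
force: [0.2, -0.2, 1.2]
finger_gap: 0.0849
t17.05 tcp [ 0.5991 -0.1508  0.1106] jaw az 71.0 tilt(deg) 0.26 gap 0.0849 F [ 0.2 -0.2  1.2]
shift in tool axes now (mm) [-0.8 -0.1 74.6]  turn(rad) [-0.0003 -0.0046  0.0004]  turned-first shift [-0.4 -0.1 74.6]
```

View pics/s8.png

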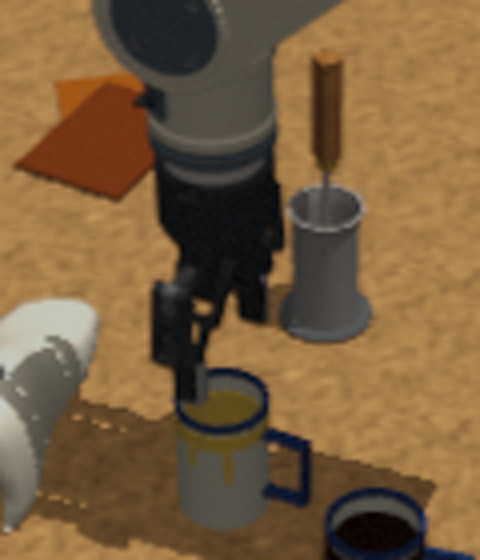

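```bash
python3 - <<'E'
from h import *
for z in(.11,.12,.13):
  p=proj("side",(.599+.326*.043,-.151+.945*.043,z));print(z,(p-[260,110])*4)
p=proj("side",(.6,-.151,.09));print((p-[260,110])*4)
E
```

```text
0.11 [188.32285583 412.96909145]
0.12 [187.78293297 401.243031  ]
0.13 [187.23813705 389.4111374 ]
[217.18540261 397.56886226]
```

The near finger at (190,395) sits where the projection predicts, just outside the mug wall. I'll descend and close.

```bash
python3 -m handwheel '[{"dx":0,"dy":0,"dz":0.025,"rx":0,"ry":0,"rz":0,"grip":0.085},{"dx":0,"dy":0,"dz":0.025,"rx":0,"ry":0,"rz":0,"grip":0.085},{"dx":0,"dy":0,"dz":0.024,"rx":0,"ry":0,"rz":0,"grip":0.085},{"dx":0,"dy":0,"dz":0,"rx":0,"ry":0,"rz":0,"grip":0.085},{"dx":0,"dy":0,"dz":0,"rx":0,"ry":0,"rz":0,"grip":0.085}]' 40; python3 go.py .5995 -.151 .036 71; python3 -m handwheel '[{"dx":0,"dy":0,"dz":0,"rx":0,"ry":0,"rz":0,"grip":0.07},{"dx":0,"dy":0,"dz":0,"rx":0,"ry":0,"rz":0,"grip":0.06},{"dx":0,"dy":0,"dz":0,"rx":0,"ry":0,"rz":0,"grip":0.05},{"dx":0,"dy":0,"dz":0,"rx":0,"ry":0,"rz":0,"grip":0.05},{"dx":0,"dy":0,"dz":0,"rx":0,"ry":0,"rz":0,"grip":0.05},{"dx":0,"dy":0,"dz":0,"rx":0,"ry":0,"rz":0,"grip":0.05}]' 40; python3 go.py
```

```text
clock: 17.52
tool_pos: [0.6014, -0.1514, 0.0399]
ee_rot: [[-0.946, 0.324, 0.001], [0.324, 0.946, -0.0], [-0.001, 0.0, -1.0]]
force: [0.6, -1.1, 0.6]
finger_gap: 0.0853
t17.52 tcp [ 0.6014 -0.1514  0.0399] jaw az 71.1 tilt(deg) 0.07 gap 0.0853 F [ 0.6 -1.1  0.6]
shift in tool axes now (mm) [ 1.9 -0.3  3.9]  turn(rad) [0.0001 0.0013 0.002 ]  turned-first shift [ 1.9 -0.3  3.9]
clock: 18.02
tool_pos: [0.6025, -0.1516, 0.0415]
ee_rot: [[-0.946, 0.323, 0.005], [0.323, 0.946, -0.001], [-0.005, 0.0, -1.0]]
force: [-0.7, 0.0, 6.6]
finger_gap: 0.0643
t18.02 tcp [ 0.6025 -0.1516  0.0415] jaw az 71.1 tilt(deg) 0.27 gap 0.0643 F [-0.7  0.   6.6]
```

Gripped at gap 64.3 mm. Lift it, and refine the hook positions with both views.

```bash
python3 -m handwheel '[{"dx":0,"dy":0,"dz":-0.02,"rx":0,"ry":0,"rz":0,"grip":0.05},{"dx":0,"dy":0,"dz":-0.035,"rx":0,"ry":0,"rz":0,"grip":0.05},{"dx":0,"dy":0,"dz":-0.035,"rx":0,"ry":0,"rz":0,"grip":0.05},{"dx":0,"dy":0,"dz":-0.035,"rx":0,"ry":0,"rz":0,"grip":0.05},{"dx":0,"dy":0,"dz":-0.025,"rx":0,"ry":0,"rz":0,"grip":0.05},{"dx":0,"dy":0,"dz":0,"rx":0,"ry":0,"rz":0,"grip":0.05},{"dx":0,"dy":0,"dz":0,"rx":0,"ry":0,"rz":0,"grip":0.05}]' 40; python3 go.py; python3 - <<'E'
from h import *
t=bot.capture("top");s=bot.capture("side");cv2.imwrite("pics/t9.png",t);cv2.imwrite("pics/s9.png",s)
crop(s,"s9a",220,220,150,180,3.3);crop(s,"s9b",250,100,130,160,3.5)
E
```

```text
clock: 18.6
tool_pos: [0.6018, -0.1515, 0.1914]
ee_rot: [[-0.946, 0.323, 0.005], [0.323, 0.946, -0.001], [-0.006, 0.0, -1.0]]
force: [0.3, -0.0, -3.1]
finger_gap: 0.0642
t18.60 tcp [ 0.6018 -0.1515  0.1914] jaw az 71.2 tilt(deg) 0.32 gap 0.0642 F [ 0.3 -0.  -3.1]
```

View pics/s9a.png

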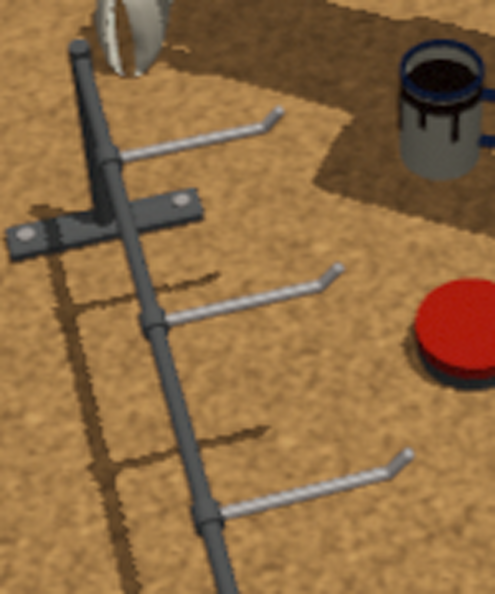

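View pics/s9b.png

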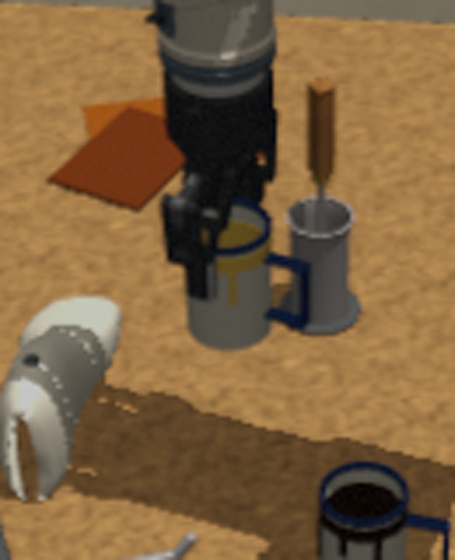

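View pics/t9.png

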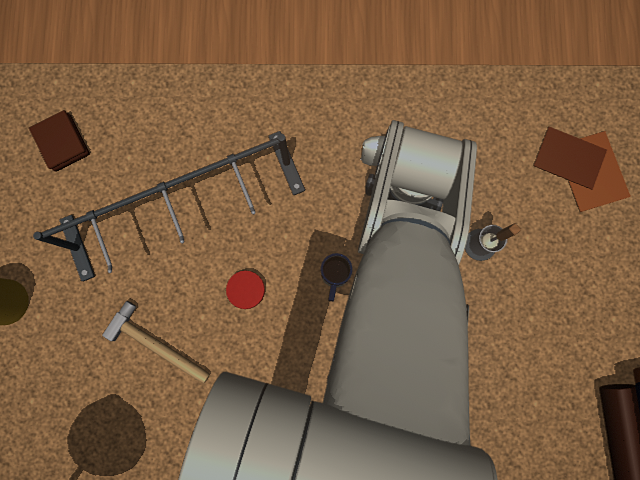

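```bash
python3 - <<'E'
from h import *
np.set_printoptions(precision=4,suppress=True)
a=lambda x,y:(x/3.3+220,y/3.3+220); f=lambda x,y:(x/2.6+20,y/2.6+110)
for n,p in dict(r3=(110,158),b3=(265,127),r2=(153,322),b2=(322,286),r1=(207,515),b1=(390,472)).items(): print(n,pl("side",a(*p),.18))
for n,p,q in (("tip3",(280,112),(606,265)),("tip2",(338,270),(421,340)),("tip1",(406,456),(233,413)),("r3",(110,158),(551,123)),("r2",(153,322),(371,198)),("r1",(207,515),(187,270))): print(n,tri(a(*p),f(*q)))
E
```

```text
r3 [0.6908 0.1647 0.18  ]
b3 [0.5924 0.125  0.18  ]
r2 [0.6356 0.2994 0.18  ]
b2 [0.5362 0.2598 0.18  ]
r1 [0.579  0.4326 0.18  ]
b1 [0.48   0.3927 0.18  ]
tip3 (array([0.5848, 0.1194, 0.1901]), np.float64(0.004439037299114666))
tip2 (array([0.5288, 0.2532, 0.1891]), np.float64(0.003946091850846126))
tip1 (array([0.474 , 0.3871, 0.1892]), np.float64(0.005147138755169003))
r3 (array([0.694 , 0.1642, 0.1802]), np.float64(0.006145470167595537))
r2 (array([0.6377, 0.2974, 0.1779]), np.float64(0.0030106003946678817))
r1 (array([0.5815, 0.4312, 0.1783]), np.float64(0.004249687412807692))
```

```bash
python3 go.py .5615 .058 .180 22.5
```

```text
t18.70 tcp [ 0.5997 -0.1509  0.1879] jaw az 71.2 tilt(deg) 0.06 gap 0.0642 F [-0.4  0.2 -2.5]
shift in tool axes now (mm) [103.6 185.4   8. ]  turn(rad) [-5.000e-04 -9.000e-04  8.491e-01]  turned-first shift [207.6  44.7   7.9]
```

```bash
python3 -m handwheel '[{"dx":0.0173,"dy":0.0309,"dz":0,"rx":0,"ry":0,"rz":0,"grip":0.05},{"dx":0.0173,"dy":0.0309,"dz":0,"rx":0,"ry":0,"rz":0,"grip":0.05},{"dx":0.0173,"dy":0.0309,"dz":0,"rx":0,"ry":0,"rz":0,"grip":0.05},{"dx":0.0173,"dy":0.0309,"dz":0,"rx":0,"ry":0,"rz":0,"grip":0.05},{"dx":0.0173,"dy":0.0309,"dz":0,"rx":0,"ry":0,"rz":0,"grip":0.05},{"dx":0.0173,"dy":0.0309,"dz":0,"rx":0,"ry":0,"rz":0,"grip":0.05},{"dx":0,"dy":0,"dz":0,"rx":0,"ry":0,"rz":0.1213,"grip":0.05},{"dx":0,"dy":0,"dz":0,"rx":0,"ry":0,"rz":0.1213,"grip":0.05}]' 40
python3 -m handwheel '[{"dx":0,"dy":0,"dz":0.002,"rx":0,"ry":0,"rz":0.1213,"grip":0.05},{"dx":0,"dy":0,"dz":0.002,"rx":0,"ry":0,"rz":0.1213,"grip":0.05},{"dx":0,"dy":0,"dz":0.002,"rx":0,"ry":0,"rz":0.1213,"grip":0.05},{"dx":0,"dy":0,"dz":0.002,"rx":0,"ry":0,"rz":0.1213,"grip":0.05},{"dx":0,"dy":0,"dz":0,"rx":0,"ry":0,"rz":0.1213,"grip":0.05},{"dx":0,"dy":0,"dz":0,"rx":0,"ry":0,"rz":0,"grip":0.05},{"dx":0,"dy":0,"dz":0,"rx":0,"ry":0,"rz":0,"grip":0.05}]' 40
python3 go.py .5615 .058 .178 22.5;  python3 - <<'E'
from h import *
t=bot.capture("top");s=bot.capture("side");cv2.imwrite("pics/t10.png",t);cv2.imwrite("pics/s10.png",s)
crop(s,"s10a",220,160,150,150,4);crop(t,"t10a",180,120,200,150,4)
E
python3 go.py .5615 .058 .178 22.5
```

```text
clock: 19.37
tool_pos: [0.5603, 0.06, 0.1863]
ee_rot: [[-0.84, 0.542, -0.004], [0.542, 0.84, -0.0], [0.003, -0.002, -1.0]]
force: [0.7, 0.4, -2.8]
finger_gap: 0.0642
clock: 19.95
tool_pos: [0.5612, 0.0578, 0.1788]
ee_rot: [[-0.386, 0.922, -0.003], [0.922, 0.386, -0.0], [0.001, -0.003, -1.0]]
force: [-0.3, 0.9, -2.4]
finger_gap: 0.0642
t19.95 tcp [0.5612 0.0578 0.1788] jaw az 22.7 tilt(deg) 0.17 gap 0.0642 F [-0.3  0.9 -2.4]
shift in tool axes now (mm) [0.1 0.4 0.8]  turn(rad) [-0.0028 -0.0009  0.0038]  turned-first shift [0.1 0.4 0.8]
t20.05 tcp [0.5616 0.0578 0.1795] jaw az 22.7 tilt(deg) 0.09 gap 0.0643 F [-0.4  0.4 -2.4]
shift in tool axes now (mm) [ 0.2 -0.   1.5]  turn(rad) [-0.0016 -0.0005  0.0034]  turned-first shift [ 0.2 -0.   1.5]
```

View pics/s10a.png

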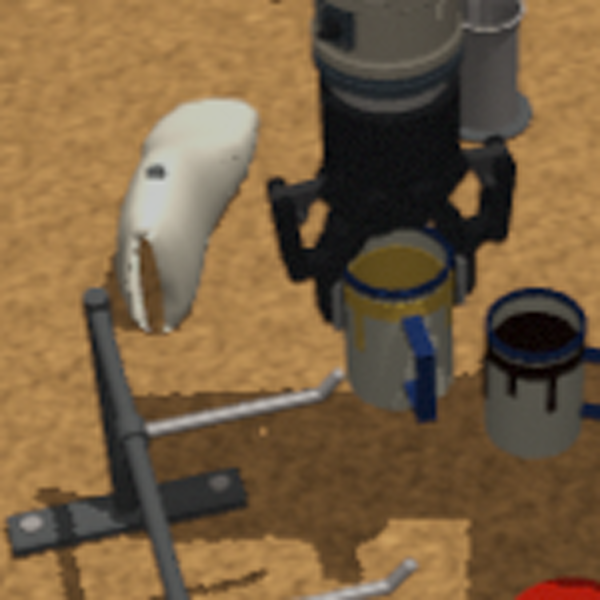

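View pics/t10a.png

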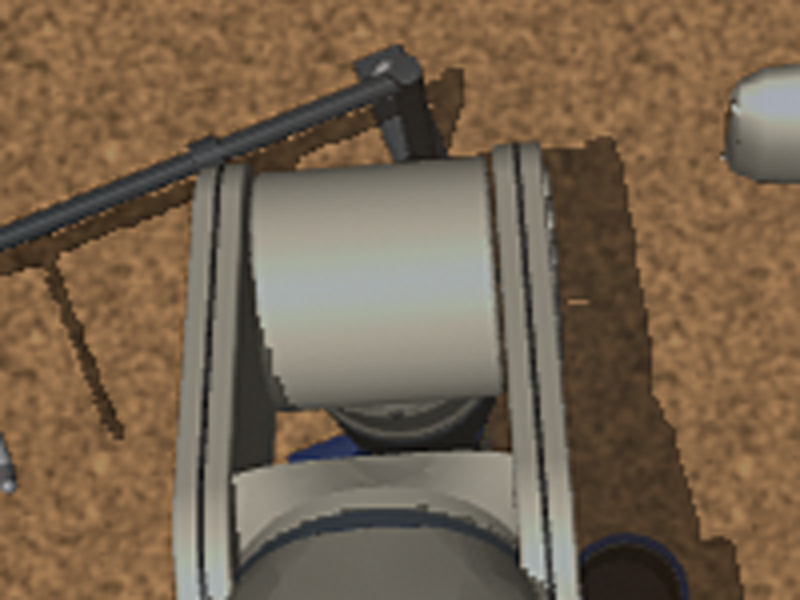

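The mug is held upright with its handle toward the camera at side crop (425,370). The hook's line from (145,430) through (320,395) extends into the handle's opening. I'll check against the projection.

```bash
python3 - <<'E'
from h import *
for az in(109,112.7,116):
  r=np.array([np.cos(np.radians(az)),np.sin(np.radians(az)),0]);M=np.array([.5614,.0578,.1405])+.0015*r
  print(az,[np.round((proj("side",M+q*r+[0,0,z])-[220,160])*4) for q,z in((.062,.074),(.062,.020),(0,.09),(0.045,.047))])
h=np.array([-.924,-.383,0]);P=np.array([.6219,.1346,.18])
print([np.round((proj("side",P+k*h)-[220,160])*4) for k in(-.078,0,.028,.0847)])
E
```

```text
109 [array([414., 347.]), array([415., 416.]), array([390., 252.]), array([408., 361.])]
112.7 [array([421., 346.]), array([422., 415.]), array([390., 252.]), array([413., 360.])]
116 [array([427., 344.]), array([429., 413.]), array([391., 252.]), array([418., 359.])]
[array([128., 431.]), array([266., 402.]), array([315., 392.]), array([413., 372.])]
```

```bash
python3 - <<'E'
from h import *
s=cv2.imread("pics/s10.png");crop(s,"s10b",280,205,65,70,9)
E
```

```text
(no output)
```

View pics/s10b.png

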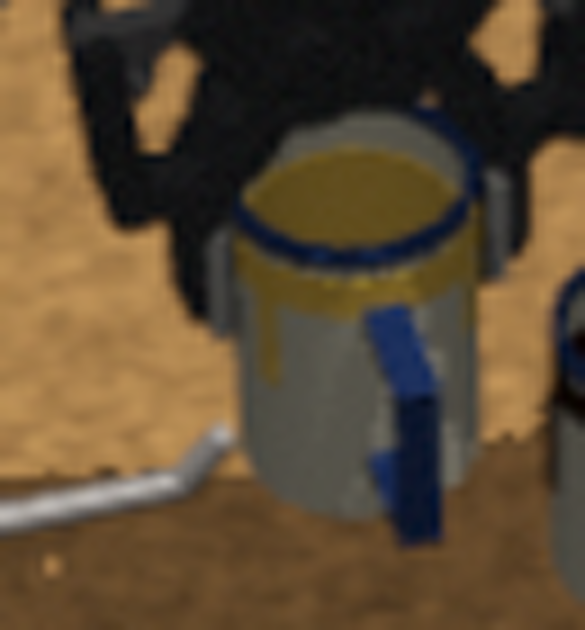

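In this view the hook line passes through the middle of the handle opening, about (402,430), so I'll slide it in along tool y.

```bash
python3 -m handwheel '[{"dx":0,"dy":0.015,"dz":0,"rx":0,"ry":0,"rz":0,"grip":0.05},{"dx":0,"dy":0.015,"dz":0,"rx":0,"ry":0,"rz":0,"grip":0.05},{"dx":0,"dy":0.015,"dz":0,"rx":0,"ry":0,"rz":0,"grip":0.05},{"dx":0,"dy":0,"dz":0,"rx":0,"ry":0,"rz":0,"grip":0.05},{"dx":0,"dy":0,"dz":0,"rx":0,"ry":0,"rz":0,"grip":0.05}]' 40; python3 go.py .640 .091 .178 22.5;  python3 - <<'E'
from h import *
s=bot.capture("side");cv2.imwrite("pics/s11.png",s)
crop(s,"s11b",260,200,80,80,7)
E
```

```text
clock: 20.47
tool_pos: [0.6036, 0.0752, 0.1799]
ee_rot: [[-0.385, 0.923, -0.001], [0.923, 0.385, -0.0], [0.0, -0.001, -1.0]]
force: [-0.5, 0.2, -1.9]
finger_gap: 0.0641
t20.47 tcp [0.6036 0.0752 0.1799] jaw az 22.6 tilt(deg) 0.04 gap 0.0641 F [-0.5  0.2 -1.9]
shift in tool axes now (mm) [ 0.6 39.6  1.9]  turn(rad) [-0.0007 -0.0002  0.0023]  turned-first shift [ 0.7 39.6  1.9]
```

View pics/s11b.png

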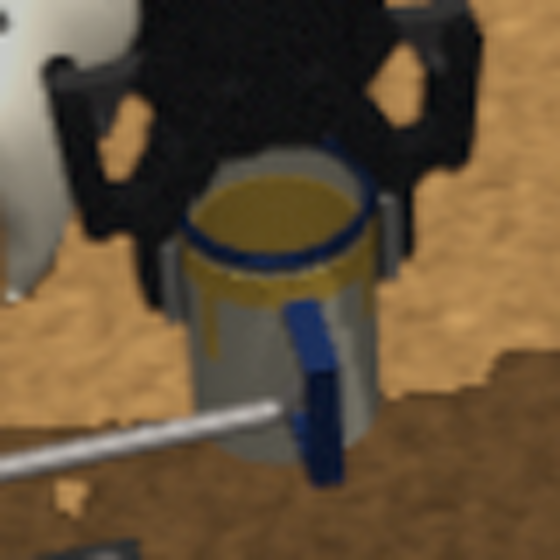

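The hook's end disappears behind the handle's outer strap at crop (285,408), so it is in the opening. No force has built up. I'll go on 40 mm.

```bash
python3 -m handwheel '[{"dx":0,"dy":0.013,"dz":0,"rx":0,"ry":0,"rz":0,"grip":0.05},{"dx":0,"dy":0.013,"dz":0,"rx":0,"ry":0,"rz":0,"grip":0.05},{"dx":0,"dy":0.013,"dz":0,"rx":0,"ry":0,"rz":0,"grip":0.05},{"dx":0,"dy":0,"dz":0,"rx":0,"ry":0,"rz":0,"grip":0.05},{"dx":0,"dy":0,"dz":0,"rx":0,"ry":0,"rz":0,"grip":0.05}]' 40; python3 go.py .640 .091 .178 22.5;  python3 - <<'E'
from h import *
s=bot.capture("side");cv2.imwrite("pics/s12.png",s)
crop(s,"s12b",240,200,100,80,7)
E
```

```text
clock: 20.93
tool_pos: [0.6389, 0.0898, 0.18]
ee_rot: [[-0.384, 0.924, -0.001], [0.924, 0.384, -0.0], [0.0, -0.001, -1.0]]
force: [-0.9, 0.3, -2.0]
finger_gap: 0.064
t20.93 tcp [0.6389 0.0898 0.18  ] jaw az 22.6 tilt(deg) 0.07 gap 0.0640 F [-0.9  0.3 -2. ]
shift in tool axes now (mm) [0.7 1.5 1.9]  turn(rad) [-0.0012 -0.0002  0.0009]  turned-first shift [0.7 1.5 2. ]
```

View pics/s12b.png

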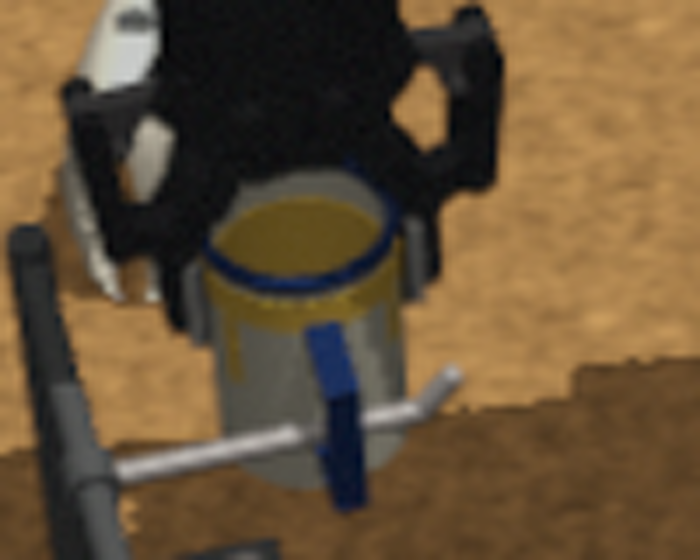

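The hook's bar now passes right through the handle opening: seen left at (290,435), behind the strap, and out right to the tip at (455,375). I'll lower onto the hook.

```bash
python3 -m handwheel '[{"dx":0,"dy":0.001,"dz":0.008,"rx":0,"ry":0,"rz":0,"grip":0.05},{"dx":0,"dy":0,"dz":0.008,"rx":0,"ry":0,"rz":0,"grip":0.05},{"dx":0,"dy":0,"dz":0.004,"rx":0,"ry":0,"rz":0,"grip":0.05},{"dx":0,"dy":0,"dz":0,"rx":0,"ry":0,"rz":0,"grip":0.05},{"dx":0,"dy":0,"dz":0,"rx":0,"ry":0,"rz":0,"grip":0.05}]' 40; python3 go.py .640 .091 .178 22.5
```

```text
clock: 21.4
tool_pos: [0.6401, 0.0902, 0.1596]
ee_rot: [[-0.383, 0.924, -0.001], [0.924, 0.383, -0.0], [0.0, -0.001, -1.0]]
force: [0.2, 0.4, -2.4]
finger_gap: 0.0642
t21.40 tcp [0.6401 0.0902 0.1596] jaw az 22.5 tilt(deg) 0.08 gap 0.0642 F [ 0.2  0.4 -2.4]
shift in tool axes now (mm) [  0.7   0.2 -18.4]  turn(rad) [-0.0014 -0.0004  0.0002]  turned-first shift [  0.7   0.2 -18.4]
```

```bash
python3 -m handwheel '[{"dx":0,"dy":0,"dz":0.003,"rx":0,"ry":0,"rz":0,"grip":0.05},{"dx":0,"dy":0,"dz":0,"rx":0,"ry":0,"rz":0,"grip":0.05},{"dx":0,"dy":0,"dz":0,"rx":0,"ry":0,"rz":0,"grip":0.05}]' 40; python3 go.py .640 .091 .178 22.5
```

```text
clock: 21.65
tool_pos: [0.6406, 0.0904, 0.1573]
ee_rot: [[-0.383, 0.924, -0.0], [0.924, 0.383, 0.0], [0.0, -0.0, -1.0]]
force: [0.2, 0.3, -1.8]
finger_gap: 0.0641
t21.65 tcp [0.6406 0.0904 0.1573] jaw az 22.5 tilt(deg) 0.00 gap 0.0641 F [ 0.2  0.3 -1.8]
shift in tool axes now (mm) [  0.8  -0.4 -20.7]  turn(rad) [-0.0001 -0.      0.0003]  turned-first shift [  0.8  -0.4 -20.7]
```

```bash
python3 -m handwheel '[{"dx":0,"dy":0,"dz":0.003,"rx":0,"ry":0,"rz":0,"grip":0.05},{"dx":0,"dy":0,"dz":0,"rx":0,"ry":0,"rz":0,"grip":0.05},{"dx":0,"dy":0,"dz":0,"rx":0,"ry":0,"rz":0,"grip":0.05}]' 40; python3 go.py; python3 -m handwheel '[{"dx":0,"dy":0,"dz":0.002,"rx":0,"ry":0,"rz":0,"grip":0.05},{"dx":0,"dy":0,"dz":0,"rx":0,"ry":0,"rz":0,"grip":0.05},{"dx":0,"dy":0,"dz":0,"rx":0,"ry":0,"rz":0,"grip":0.05}]' 40; python3 go.py
```

```text
clock: 21.9
tool_pos: [0.6412, 0.0905, 0.1549]
ee_rot: [[-0.383, 0.924, 0.001], [0.924, 0.383, 0.0], [-0.0, 0.001, -1.0]]
force: [0.5, -0.3, 1.6]
finger_gap: 0.0641
t21.90 tcp [0.6412 0.0905 0.1549] jaw az 22.5 tilt(deg) 0.07 gap 0.0641 F [ 0.5 -0.3  1.6]
clock: 22.15
tool_pos: [0.6413, 0.0906, 0.1536]
ee_rot: [[-0.383, 0.924, 0.002], [0.924, 0.383, 0.0], [-0.0, 0.002, -1.0]]
force: [-1.6, -0.9, 7.0]
finger_gap: 0.0643
t22.15 tcp [0.6413 0.0906 0.1536] jaw az 22.5 tilt(deg) 0.09 gap 0.0643 F [-1.6 -0.9  7. ]
```

Contact with the hook at 7 N. Release.

```bash
python3 -m handwheel '[{"dx":0,"dy":0,"dz":-0.002,"rx":0,"ry":0,"rz":0,"grip":0.07},{"dx":0,"dy":0,"dz":0,"rx":0,"ry":0,"rz":0,"grip":0.085},{"dx":0,"dy":0,"dz":0,"rx":0,"ry":0,"rz":0,"grip":0.085},{"dx":0,"dy":0,"dz":0,"rx":0,"ry":0,"rz":0,"grip":0.085},{"dx":0,"dy":0,"dz":0,"rx":0,"ry":0,"rz":0,"grip":0.085},{"dx":0,"dy":0,"dz":0,"rx":0,"ry":0,"rz":0,"grip":0.085},{"dx":0,"dy":0,"dz":0,"rx":0,"ry":0,"rz":0,"grip":0.085},{"dx":0,"dy":0,"dz":0,"rx":0,"ry":0,"rz":0,"grip":0.085}]' 40;  python3 - <<'E'
from h import *
s=bot.capture("side");crop(s,"s13b",230,180,130,130,5)
E
python3 go.py
```

```text
clock: 22.82
tool_pos: [0.6406, 0.0904, 0.1542]
ee_rot: [[-0.383, 0.924, -0.0], [0.924, 0.383, -0.0], [0.0, -0.0, -1.0]]
force: [0.2, -0.4, -0.3]
finger_gap: 0.0847
t22.87 tcp [0.6406 0.0904 0.1542] jaw az 22.5 tilt(deg) 0.01 gap 0.0850 F [-0.7  0.4 -0.1]
```

View pics/s13b.png

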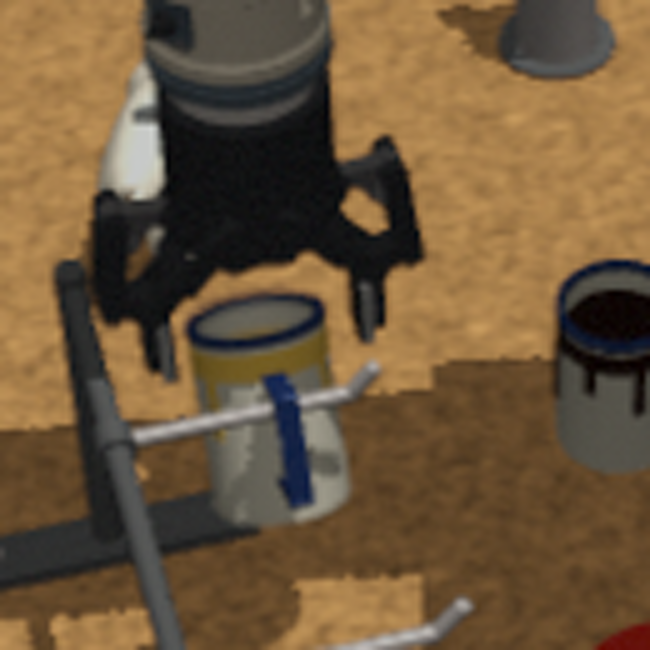

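The mug hangs by its handle on hook 3, with the strap crossing the bar at (290,400). It's swaying, so I'll back straight up.

```bash
python3 -m handwheel '[{"dx":0,"dy":0,"dz":-0.03,"rx":0,"ry":0,"rz":0,"grip":0.085},{"dx":0,"dy":0,"dz":-0.035,"rx":0,"ry":0,"rz":0,"grip":0.085},{"dx":0,"dy":0,"dz":-0.035,"rx":0,"ry":0,"rz":0,"grip":0.085},{"dx":0,"dy":0,"dz":-0.03,"rx":0,"ry":0,"rz":0,"grip":0.085},{"dx":0,"dy":0,"dz":0,"rx":0,"ry":0,"rz":0,"grip":0.085},{"dx":0,"dy":0,"dz":0,"rx":0,"ry":0,"rz":0,"grip":0.085},{"dx":0,"dy":0,"dz":0,"rx":0,"ry":0,"rz":0,"grip":0.085},{"dx":0,"dy":0,"dz":0,"rx":0,"ry":0,"rz":0,"grip":0.085}]' 40;  python3 - <<'E'
from h import *
t=bot.capture("top");s=bot.capture("side");cv2.imwrite("pics/s14.png",s);cv2.imwrite("pics/t14.png",t)
for n,i,r in(("top",t,(300,180,430,320)),("side",s,(320,180,410,300))):
    for e,c,_ in mugs(i,n,r): print(n,np.round(e[0],1),np.round(e[1],1),np.round(pl(n,e[0],.09),4))
E
python3 go.py .487 -.042 .28 80.7
```

```text
clock: 23.53
tool_pos: [0.6397, 0.0903, 0.2826]
ee_rot: [[-0.383, 0.924, -0.003], [0.924, 0.383, -0.0], [0.001, -0.003, -1.0]]
force: [0.6, -0.3, -0.1]
finger_gap: 0.0848
t23.63 tcp [0.6399 0.0903 0.2825] jaw az 22.5 tilt(deg) 0.17 gap 0.0849 F [-0.9 -0.3 -0.8]
shift in tool axes now (mm) [ -63.7 -191.8    3. ]  turn(rad) [-0.0022 -0.0022 -1.0156]  turned-first shift [ 129.5 -155.2    2.5]
```

View pics/s14.png

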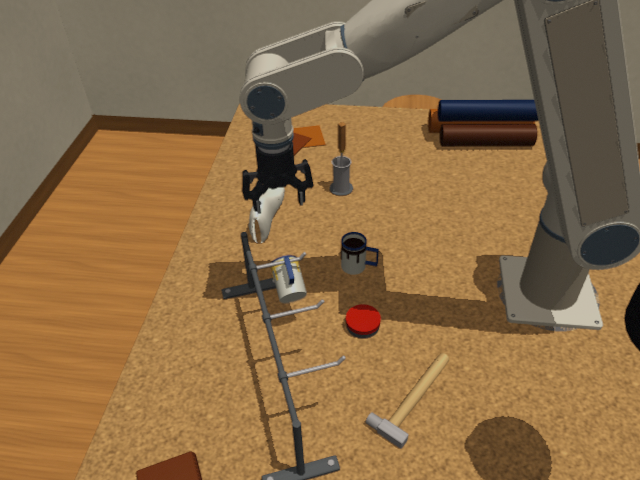

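View pics/t14.png

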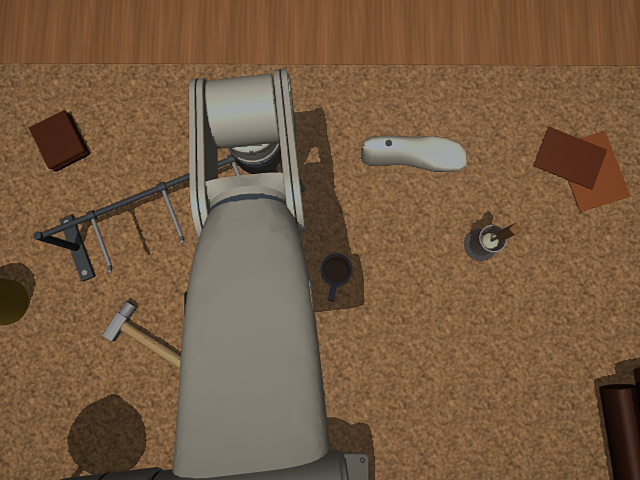

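The pale mug hangs on hook 3 at side (288,280), mouth swinging sideways. The dark mug is still at top (336,269). I'll go to the dark mug.

```bash
python3 -m handwheel '[{"dx":-0.0127,"dy":-0.0383,"dz":0,"rx":0,"ry":0,"rz":0,"grip":0.085},{"dx":-0.0127,"dy":-0.0383,"dz":0,"rx":0,"ry":0,"rz":0,"grip":0.085},{"dx":-0.0127,"dy":-0.0383,"dz":0,"rx":0,"ry":0,"rz":0,"grip":0.085},{"dx":-0.0127,"dy":-0.0383,"dz":0,"rx":0,"ry":0,"rz":0,"grip":0.085},{"dx":-0.0127,"dy":-0.0383,"dz":0,"rx":0,"ry":0,"rz":0,"grip":0.085},{"dx":0,"dy":0,"dz":0,"rx":0,"ry":0,"rz":-0.113,"grip":0.085},{"dx":0,"dy":0,"dz":0,"rx":0,"ry":0,"rz":-0.113,"grip":0.085},{"dx":0,"dy":0,"dz":0,"rx":0,"ry":0,"rz":-0.113,"grip":0.085}]'
python3 -m handwheel '[{"dx":0,"dy":0,"dz":0,"rx":0,"ry":0,"rz":-0.113,"grip":0.085},{"dx":0,"dy":0,"dz":0,"rx":0,"ry":0,"rz":-0.113,"grip":0.085},{"dx":0,"dy":0,"dz":0,"rx":0,"ry":0,"rz":-0.113,"grip":0.085},{"dx":0,"dy":0,"dz":0,"rx":0,"ry":0,"rz":-0.113,"grip":0.085},{"dx":0,"dy":0,"dz":0,"rx":0,"ry":0,"rz":-0.113,"grip":0.085},{"dx":0,"dy":0,"dz":0,"rx":0,"ry":0,"rz":-0.113,"grip":0.085},{"dx":0,"dy":0,"dz":0,"rx":0,"ry":0,"rz":0,"grip":0.085},{"dx":0,"dy":0,"dz":0,"rx":0,"ry":0,"rz":0,"grip":0.085}]'
python3 go.py .487 -.042 .28 80.7;python3 - <<'E'
from h import *
s=bot.capture("side");t=bot.capture("top");crop(s,"s15",260,150,140,150,4);crop(t,"t15",270,200,130,110,5)
E
```

```text
clock: 24.3
tool_pos: [0.4871, -0.0422, 0.2837]
ee_rot: [[-0.671, 0.741, -0.001], [0.741, 0.671, 0.0], [0.001, -0.001, -1.0]]
force: [0.6, 0.4, 0.3]
finger_gap: 0.0854
clock: 24.97
tool_pos: [0.4877, -0.0416, 0.2836]
ee_rot: [[-0.987, 0.164, -0.001], [0.164, 0.987, 0.0], [0.001, -0.0, -1.0]]
force: [0.2, 0.7, -0.0]
finger_gap: 0.0847
t24.97 tcp [ 0.4877 -0.0416  0.2836] jaw az 80.6 tilt(deg) 0.08 gap 0.0847 F [ 0.2  0.7 -0. ]
shift in tool axes now (mm) [ 0.6 -0.5  3.6]  turn(rad) [-0.0001 -0.0014 -0.002 ]  turned-first shift [ 0.7 -0.5  3.6]
```

View pics/s15.png

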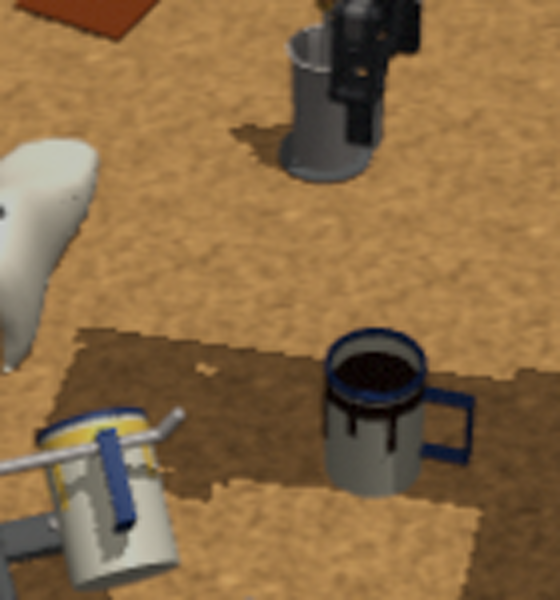

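View pics/t15.png

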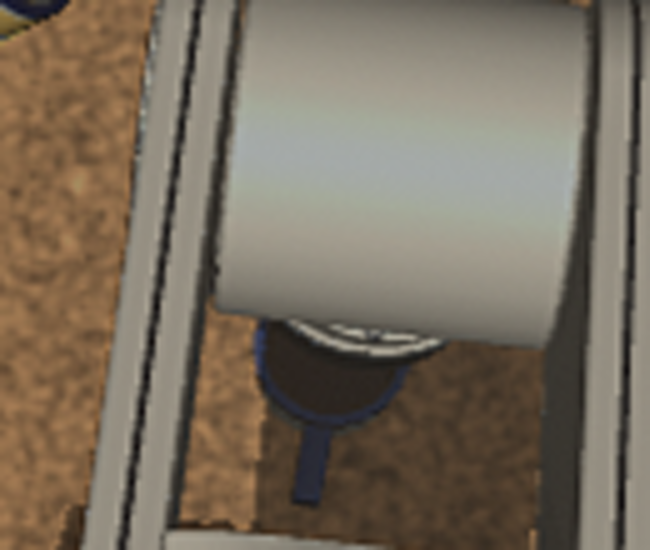

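The dark mug is unmoved, with its side rim at (354,241). I'll descend over it.

```bash
python3 -m handwheel '[{"dx":0.0005,"dy":0,"dz":0.04,"rx":0,"ry":0,"rz":0,"grip":0.085},{"dx":0,"dy":0,"dz":0.04,"rx":0,"ry":0,"rz":0,"grip":0.085},{"dx":0,"dy":0,"dz":0.04,"rx":0,"ry":0,"rz":0,"grip":0.085},{"dx":0,"dy":0,"dz":0.04,"rx":0,"ry":0,"rz":0,"grip":0.085},{"dx":0,"dy":0,"dz":0.025,"rx":0,"ry":0,"rz":0,"grip":0.085},{"dx":0,"dy":0,"dz":0.02,"rx":0,"ry":0,"rz":0,"grip":0.085},{"dx":0,"dy":0,"dz":0,"rx":0,"ry":0,"rz":0,"grip":0.085},{"dx":0,"dy":0,"dz":0,"rx":0,"ry":0,"rz":0,"grip":0.085}]' 40; python3 go.py .487 -.042 .038 80.7
```

```text
clock: 25.73
tool_pos: [0.4869, -0.0414, 0.0786]
ee_rot: [[-0.987, 0.162, -0.003], [0.162, 0.987, 0.0], [0.003, -0.0, -1.0]]
force: [0.2, 0.1, 0.6]
finger_gap: 0.0852
t25.73 tcp [ 0.4869 -0.0414  0.0786] jaw az 80.7 tilt(deg) 0.15 gap 0.0852 F [0.2 0.1 0.6]
shift in tool axes now (mm) [-0.3 -0.5 40.6]  turn(rad) [-0.0001 -0.0026  0.    ]  turned-first shift [-0.2 -0.5 40.6]
```

```bash
python3 -m handwheel '[{"dx":0,"dy":0,"dz":0.02,"rx":0,"ry":0,"rz":0,"grip":0.085},{"dx":0,"dy":0,"dz":0.02,"rx":0,"ry":0,"rz":0,"grip":0.085},{"dx":0,"dy":0,"dz":0,"rx":0,"ry":0,"rz":0,"grip":0.085},{"dx":0,"dy":0,"dz":0,"rx":0,"ry":0,"rz":0,"grip":0.07},{"dx":0,"dy":0,"dz":0,"rx":0,"ry":0,"rz":0,"grip":0.06},{"dx":0,"dy":0,"dz":0,"rx":0,"ry":0,"rz":0,"grip":0.05},{"dx":0,"dy":0,"dz":0,"rx":0,"ry":0,"rz":0,"grip":0.05},{"dx":0,"dy":0,"dz":0,"rx":0,"ry":0,"rz":0,"grip":0.05}]' 40; python3 -m handwheel '[{"dx":0,"dy":0,"dz":0,"rx":0,"ry":0,"rz":0,"grip":0.05},{"dx":0,"dy":0,"dz":0,"rx":0,"ry":0,"rz":0,"grip":0.05}]' 40;python3 go.py .487 -.042 .038 80.7
```

```text
clock: 26.4
tool_pos: [0.4887, -0.0416, 0.0412]
ee_rot: [[-0.987, 0.16, 0.003], [0.16, 0.987, -0.0], [-0.003, 0.0, -1.0]]
force: [-2.5, 0.7, 8.8]
finger_gap: 0.0646
clock: 26.57
tool_pos: [0.4887, -0.0416, 0.0412]
ee_rot: [[-0.987, 0.16, 0.003], [0.16, 0.987, -0.0], [-0.003, 0.0, -1.0]]
force: [-1.4, -0.4, 7.8]
finger_gap: 0.0643
t26.57 tcp [ 0.4887 -0.0416  0.0412] jaw az 80.8 tilt(deg) 0.16 gap 0.0643 F [-1.4 -0.4  7.8]
shift in tool axes now (mm) [ 1.6 -0.7  3.2]  turn(rad) [0.0002 0.0027 0.0011]  turned-first shift [ 1.6 -0.7  3.2]
```

```bash
python3 -m handwheel '[{"dx":0,"dy":0,"dz":-0.02,"rx":0,"ry":0,"rz":0,"grip":0.05},{"dx":0,"dy":0,"dz":-0.035,"rx":0,"ry":0,"rz":0,"grip":0.05},{"dx":0,"dy":0,"dz":-0.035,"rx":0,"ry":0,"rz":0,"grip":0.05},{"dx":0,"dy":0,"dz":-0.035,"rx":0,"ry":0,"rz":0,"grip":0.05},{"dx":0,"dy":0,"dz":-0.025,"rx":0,"ry":0,"rz":0,"grip":0.05},{"dx":0,"dy":0,"dz":0,"rx":0,"ry":0,"rz":0,"grip":0.05},{"dx":0,"dy":0,"dz":0,"rx":0,"ry":0,"rz":0,"grip":0.05},{"dx":0,"dy":0,"dz":0,"rx":0,"ry":0,"rz":0,"grip":0.05}]' 40; python3 go.py .43 .318 .18 22.5
```

```text
clock: 27.23
tool_pos: [0.4871, -0.0415, 0.1894]
ee_rot: [[-0.987, 0.16, 0.0], [0.16, 0.987, -0.0], [-0.0, 0.0, -1.0]]
force: [0.2, -0.2, -1.3]
finger_gap: 0.0639
t27.23 tcp [ 0.4871 -0.0415  0.1894] jaw az 80.8 tilt(deg) 0.01 gap 0.0639 F [ 0.2 -0.2 -1.3]
shift in tool axes now (mm) [114.  345.7   9.4]  turn(rad) [1.0000e-04 1.0000e-04 1.0171e+00]  turned-first shift [353.9  84.8   9.4]
```

```bash
python3 -m handwheel '[{"dx":0.0114,"dy":0.0346,"dz":0,"rx":0,"ry":0,"rz":0,"grip":0.05},{"dx":0.0114,"dy":0.0346,"dz":0,"rx":0,"ry":0,"rz":0,"grip":0.05},{"dx":0.0114,"dy":0.0346,"dz":0,"rx":0,"ry":0,"rz":0,"grip":0.05},{"dx":0.0114,"dy":0.0346,"dz":0,"rx":0,"ry":0,"rz":0,"grip":0.05},{"dx":0.0114,"dy":0.0346,"dz":0,"rx":0,"ry":0,"rz":0,"grip":0.05},{"dx":0.0114,"dy":0.0346,"dz":0,"rx":0,"ry":0,"rz":0,"grip":0.05},{"dx":0.0114,"dy":0.0346,"dz":0,"rx":0,"ry":0,"rz":0,"grip":0.05},{"dx":0.0114,"dy":0.0346,"dz":0,"rx":0,"ry":0,"rz":0,"grip":0.05}]' 40
python3 -m handwheel '[{"dx":0.0114,"dy":0.0346,"dz":0,"rx":0,"ry":0,"rz":0,"grip":0.05},{"dx":0.0114,"dy":0.0346,"dz":0,"rx":0,"ry":0,"rz":0,"grip":0.05},{"dx":0,"dy":0,"dz":0.002,"rx":0,"ry":0,"rz":0.113,"grip":0.05},{"dx":0,"dy":0,"dz":0.002,"rx":0,"ry":0,"rz":0.113,"grip":0.05},{"dx":0,"dy":0,"dz":0.002,"rx":0,"ry":0,"rz":0.113,"grip":0.05},{"dx":0,"dy":0,"dz":0.002,"rx":0,"ry":0,"rz":0.113,"grip":0.05},{"dx":0,"dy":0,"dz":0,"rx":0,"ry":0,"rz":0.113,"grip":0.05},{"dx":0,"dy":0,"dz":0,"rx":0,"ry":0,"rz":0.113,"grip":0.05}]' 40
python3 -m handwheel '[{"dx":0,"dy":0,"dz":0,"rx":0,"ry":0,"rz":0.113,"grip":0.05},{"dx":0,"dy":0,"dz":0,"rx":0,"ry":0,"rz":0.113,"grip":0.05},{"dx":0,"dy":0,"dz":0,"rx":0,"ry":0,"rz":0.113,"grip":0.05},{"dx":0,"dy":0,"dz":0,"rx":0,"ry":0,"rz":0,"grip":0.05},{"dx":0,"dy":0,"dz":0,"rx":0,"ry":0,"rz":0,"grip":0.05},{"dx":0,"dy":0,"dz":0,"rx":0,"ry":0,"rz":0,"grip":0.05}]' 40
python3 go.py .43 .318 .178 22.5;  python3 - <<'E'
from h import *
t=bot.capture("top");s=bot.capture("side");cv2.imwrite("pics/t16.png",t);cv2.imwrite("pics/s16.png",s)
crop(s,"s16a",230,220,190,160,4)
E
```

```text
clock: 27.9
tool_pos: [0.4402, 0.2475, 0.1876]
ee_rot: [[-0.987, 0.16, -0.003], [0.16, 0.987, -0.002], [0.003, -0.002, -1.0]]
force: [1.0, -0.3, -0.6]
finger_gap: 0.0643
clock: 28.57
tool_pos: [0.4292, 0.3175, 0.1791]
ee_rot: [[-0.664, 0.748, -0.003], [0.748, 0.664, -0.002], [0.0, -0.004, -1.0]]
force: [0.4, -0.6, -1.5]
finger_gap: 0.0641
clock: 29.07
tool_pos: [0.43, 0.3179, 0.1804]
ee_rot: [[-0.386, 0.923, -0.002], [0.923, 0.386, -0.001], [-0.0, -0.002, -1.0]]
force: [0.2, 0.2, -2.1]
finger_gap: 0.0645
t29.07 tcp [0.43   0.3179 0.1804] jaw az 22.7 tilt(deg) 0.11 gap 0.0645 F [ 0.2  0.2 -2.1]
shift in tool axes now (mm) [0.1 0.1 2.4]  turn(rad) [-0.0019  0.0005  0.0035]  turned-first shift [0.1 0.1 2.4]
```

View pics/s16a.png

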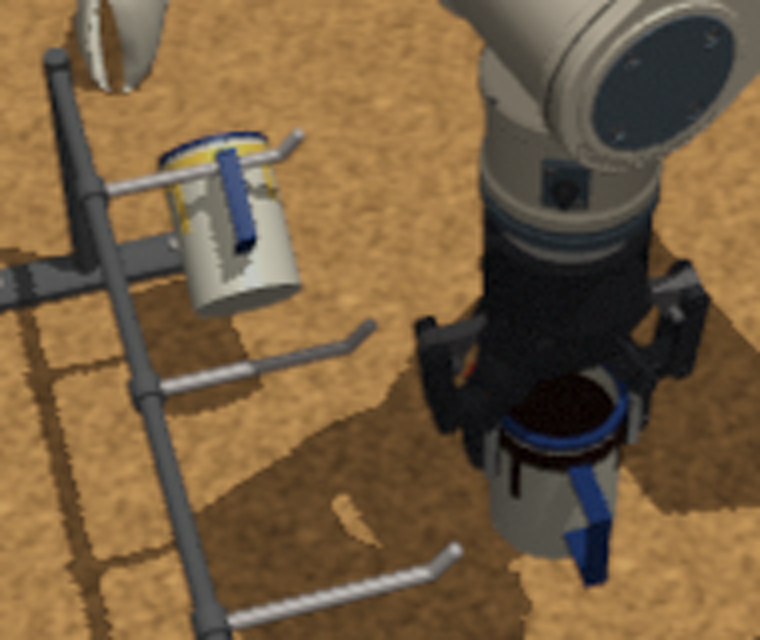

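View pics/t16.png

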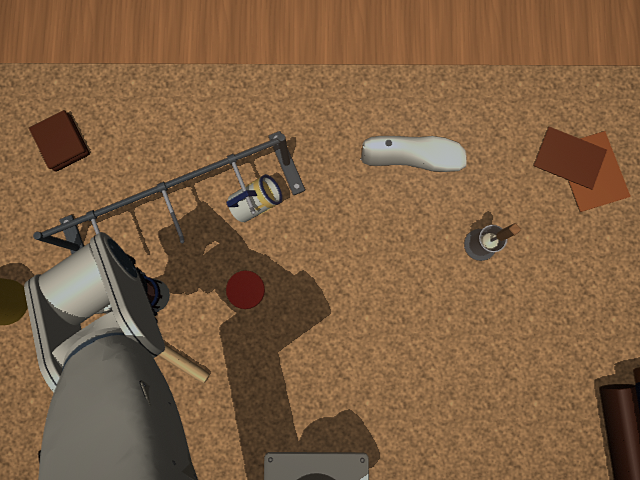

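The pale mug hangs on hook 3 at top (252,197). The dark mug's handle opening is at about side crop (588,530), and hook 1's line extends to (590,535). I'll slide it in.

```bash
python3 -m handwheel '[{"dx":0,"dy":0.02,"dz":0.001,"rx":0,"ry":0,"rz":0,"grip":0.05},{"dx":0,"dy":0.02,"dz":0,"rx":0,"ry":0,"rz":0,"grip":0.05},{"dx":0,"dy":0.015,"dz":0,"rx":0,"ry":0,"rz":0,"grip":0.05},{"dx":0,"dy":0.013,"dz":0,"rx":0,"ry":0,"rz":0,"grip":0.05},{"dx":0,"dy":0,"dz":0,"rx":0,"ry":0,"rz":0,"grip":0.05},{"dx":0,"dy":0,"dz":0,"rx":0,"ry":0,"rz":0,"grip":0.05}]' 40; python3 go.py .527 .3585 .178 22.5;  python3 - <<'E'
from h import *
s=bot.capture("side")
crop(s,"s17",270,280,110,110,6)
E
```

```text
clock: 29.67
tool_pos: [0.4932, 0.3442, 0.1799]
ee_rot: [[-0.383, 0.924, -0.001], [0.924, 0.383, -0.0], [-0.0, -0.001, -1.0]]
force: [-0.3, -0.3, -2.1]
finger_gap: 0.0641
t29.67 tcp [0.4932 0.3442 0.1799] jaw az 22.5 tilt(deg) 0.04 gap 0.0641 F [-0.3 -0.3 -2.1]
shift in tool axes now (mm) [ 0.3 36.7  1.9]  turn(rad) [-0.0007  0.0001  0.0009]  turned-first shift [ 0.3 36.7  1.9]
```

View pics/s17.png

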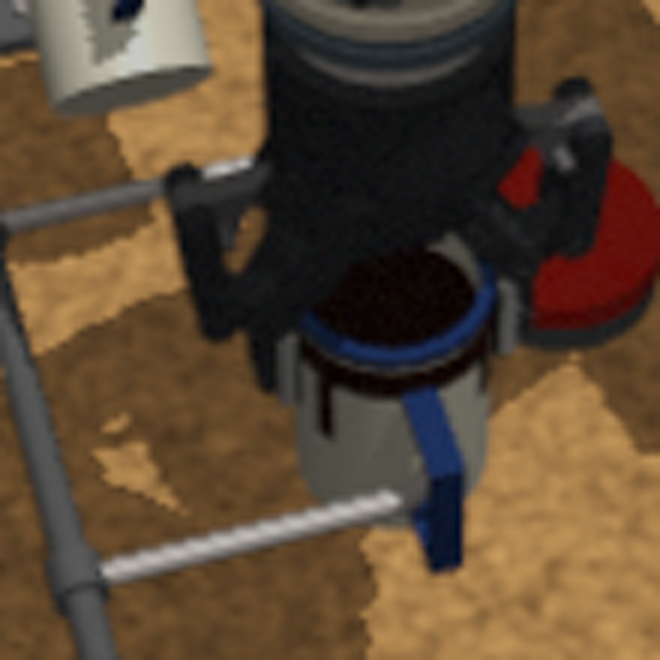

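The bar ends behind the outer strap at (400,498), as with the first mug. I'll continue.

```bash
python3 -m handwheel '[{"dx":0,"dy":0.012,"dz":0,"rx":0,"ry":0,"rz":0,"grip":0.05},{"dx":0,"dy":0.012,"dz":0,"rx":0,"ry":0,"rz":0,"grip":0.05},{"dx":0,"dy":0.012,"dz":0,"rx":0,"ry":0,"rz":0,"grip":0.05},{"dx":0,"dy":0,"dz":0,"rx":0,"ry":0,"rz":0,"grip":0.05},{"dx":0,"dy":0,"dz":0,"rx":0,"ry":0,"rz":0,"grip":0.05}]' 40; python3 go.py .527 .3585 .178 22.5;  python3 - <<'E'
from h import *
s=bot.capture("side")
crop(s,"s18",270,280,110,110,6)
E
```

```text
clock: 30.13
tool_pos: [0.5257, 0.3577, 0.1801]
ee_rot: [[-0.383, 0.924, -0.001], [0.924, 0.383, -0.001], [-0.0, -0.001, -1.0]]
force: [-0.1, 0.4, -2.4]
finger_gap: 0.0641
t30.13 tcp [0.5257 0.3577 0.1801] jaw az 22.5 tilt(deg) 0.06 gap 0.0641 F [-0.1  0.4 -2.4]
shift in tool axes now (mm) [0.3 1.5 2.1]  turn(rad) [-0.001   0.0001  0.0005]  turned-first shift [0.3 1.5 2.1]
```

View pics/s18.png

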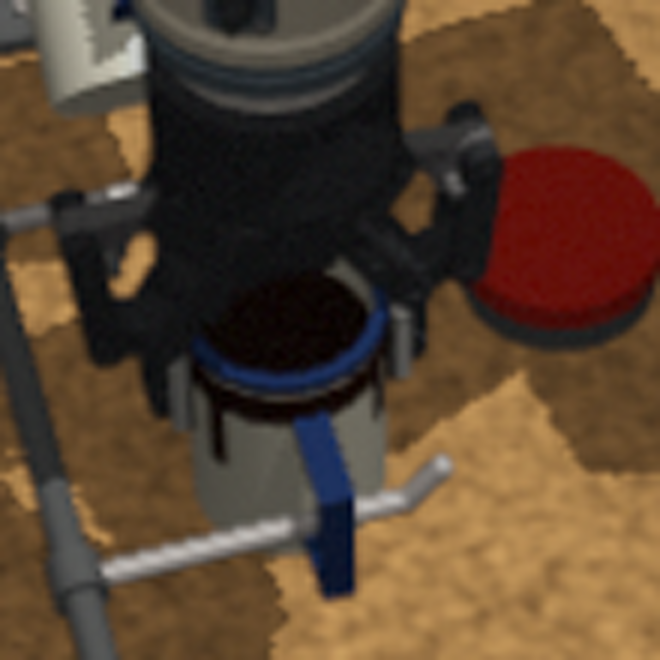

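The hook passes through the opening: bar at (210,545), behind the strap, and the tip emerging at (440,465). Lower.

```bash
python3 -m handwheel '[{"dx":0,"dy":0.001,"dz":0.008,"rx":0,"ry":0,"rz":0,"grip":0.05},{"dx":0,"dy":0,"dz":0.008,"rx":0,"ry":0,"rz":0,"grip":0.05},{"dx":0,"dy":0,"dz":0.006,"rx":0,"ry":0,"rz":0,"grip":0.05},{"dx":0,"dy":0,"dz":0,"rx":0,"ry":0,"rz":0,"grip":0.05},{"dx":0,"dy":0,"dz":0,"rx":0,"ry":0,"rz":0,"grip":0.05}]' 40; python3 go.py;python3 -m handwheel '[{"dx":0,"dy":0,"dz":0.003,"rx":0,"ry":0,"rz":0,"grip":0.05},{"dx":0,"dy":0,"dz":0,"rx":0,"ry":0,"rz":0,"grip":0.05},{"dx":0,"dy":0,"dz":0,"rx":0,"ry":0,"rz":0,"grip":0.05}]' 40; python3 go.py
```

```text
clock: 30.6
tool_pos: [0.5268, 0.3581, 0.1574]
ee_rot: [[-0.383, 0.924, -0.002], [0.924, 0.383, -0.001], [-0.0, -0.002, -1.0]]
force: [0.1, 0.5, -2.1]
finger_gap: 0.0639
t30.60 tcp [0.5268 0.3581 0.1574] jaw az 22.5 tilt(deg) 0.10 gap 0.0639 F [ 0.1  0.5 -2.1]
clock: 30.85
tool_pos: [0.5276, 0.3585, 0.1554]
ee_rot: [[-0.383, 0.924, 0.0], [0.924, 0.383, 0.0], [0.0, 0.0, -1.0]]
force: [0.4, 0.4, -1.6]
finger_gap: 0.0644
t30.85 tcp [0.5276 0.3585 0.1554] jaw az 22.5 tilt(deg) 0.01 gap 0.0644 F [ 0.4  0.4 -1.6]
```

```bash
python3 -m handwheel '[{"dx":0,"dy":0,"dz":0.003,"rx":0,"ry":0,"rz":0,"grip":0.05},{"dx":0,"dy":0,"dz":0,"rx":0,"ry":0,"rz":0,"grip":0.05},{"dx":0,"dy":0,"dz":0,"rx":0,"ry":0,"rz":0,"grip":0.05}]' 40; python3 go.py
```

```text
clock: 31.1
tool_pos: [0.5278, 0.3588, 0.1534]
ee_rot: [[-0.383, 0.924, 0.001], [0.924, 0.383, 0.001], [0.0, 0.001, -1.0]]
force: [-1.1, -1.2, 5.8]
finger_gap: 0.0643
t31.10 tcp [0.5278 0.3588 0.1534] jaw az 22.5 tilt(deg) 0.08 gap 0.0643 F [-1.1 -1.2  5.8]
```

Seated at 5.8 N. Release, wait, then back straight up.

```bash
python3 -m handwheel '[{"dx":0,"dy":0,"dz":-0.002,"rx":0,"ry":0,"rz":0,"grip":0.07},{"dx":0,"dy":0,"dz":0,"rx":0,"ry":0,"rz":0,"grip":0.085},{"dx":0,"dy":0,"dz":0,"rx":0,"ry":0,"rz":0,"grip":0.085},{"dx":0,"dy":0,"dz":0,"rx":0,"ry":0,"rz":0,"grip":0.085},{"dx":0,"dy":0,"dz":0,"rx":0,"ry":0,"rz":0,"grip":0.085},{"dx":0,"dy":0,"dz":0,"rx":0,"ry":0,"rz":0,"grip":0.085},{"dx":0,"dy":0,"dz":0,"rx":0,"ry":0,"rz":0,"grip":0.085},{"dx":0,"dy":0,"dz":0,"rx":0,"ry":0,"rz":0,"grip":0.085}]' 40; python3 go.py
python3 -m handwheel '[{"dx":0,"dy":0,"dz":-0.03,"rx":0,"ry":0,"rz":0,"grip":0.085},{"dx":0,"dy":0,"dz":-0.035,"rx":0,"ry":0,"rz":0,"grip":0.085},{"dx":0,"dy":0,"dz":-0.035,"rx":0,"ry":0,"rz":0,"grip":0.085},{"dx":0,"dy":0,"dz":-0.035,"rx":0,"ry":0,"rz":0,"grip":0.085},{"dx":0,"dy":0,"dz":-0.035,"rx":0,"ry":0,"rz":0,"grip":0.085},{"dx":0,"dy":0,"dz":0,"rx":0,"ry":0,"rz":0,"grip":0.085},{"dx":0,"dy":0,"dz":0,"rx":0,"ry":0,"rz":0,"grip":0.085},{"dx":0,"dy":0,"dz":0,"rx":0,"ry":0,"rz":0,"grip":0.085}]';python3 -m handwheel '[{"dx":0,"dy":-0.04,"dz":0,"rx":0,"ry":0,"rz":0,"grip":0.085},{"dx":0,"dy":-0.04,"dz":0,"rx":0,"ry":0,"rz":0,"grip":0.085},{"dx":0,"dy":-0.04,"dz":0,"rx":0,"ry":0,"rz":0,"grip":0.085},{"dx":0,"dy":0,"dz":0,"rx":0,"ry":0,"rz":0,"grip":0.085},{"dx":0,"dy":0,"dz":0,"rx":0,"ry":0,"rz":0,"grip":0.085},{"dx":0,"dy":0,"dz":0,"rx":0,"ry":0,"rz":0,"grip":0.085},{"dx":0,"dy":0,"dz":0,"rx":0,"ry":0,"rz":0,"grip":0.085},{"dx":0,"dy":0,"dz":0,"rx":0,"ry":0,"rz":0,"grip":0.085}]'
python3 -m handwheel '[{"dx":0,"dy":0,"dz":0,"rx":0,"ry":0,"rz":0,"grip":0.085},{"dx":0,"dy":0,"dz":0,"rx":0,"ry":0,"rz":0,"grip":0.085},{"dx":0,"dy":0,"dz":0,"rx":0,"ry":0,"rz":0,"grip":0.085},{"dx":0,"dy":0,"dz":0,"rx":0,"ry":0,"rz":0,"grip":0.085},{"dx":0,"dy":0,"dz":0,"rx":0,"ry":0,"rz":0,"grip":0.085},{"dx":0,"dy":0,"dz":0,"rx":0,"ry":0,"rz":0,"grip":0.085},{"dx":0,"dy":0,"dz":0,"rx":0,"ry":0,"rz":0,"grip":0.085},{"dx":0,"dy":0,"dz":0,"rx":0,"ry":0,"rz":0,"grip":0.085}]'
python3 - <<'E'
from h import *
t=bot.capture("top");s=bot.capture("side");cv2.imwrite("pics/t19.png",t);cv2.imwrite("pics/s19.png",s)
crop(t,"t19c",20,110,300,190,2.6)
E
```

```text
clock: 31.77
tool_pos: [0.5275, 0.3585, 0.1542]
ee_rot: [[-0.383, 0.924, -0.0], [0.924, 0.383, -0.0], [-0.0, -0.0, -1.0]]
force: [-0.4, 0.2, -1.0]
finger_gap: 0.0848
t31.77 tcp [0.5275 0.3585 0.1542] jaw az 22.5 tilt(deg) 0.01 gap 0.0848 F [-0.4  0.2 -1. ]
clock: 32.43
tool_pos: [0.5271, 0.3582, 0.3238]
ee_rot: [[-0.383, 0.924, -0.001], [0.924, 0.383, -0.0], [-0.0, -0.001, -1.0]]
force: [-0.4, 0.8, -0.7]
finger_gap: 0.0847
clock: 33.1
tool_pos: [0.4176, 0.313, 0.3239]
ee_rot: [[-0.383, 0.924, -0.0], [0.924, 0.383, -0.0], [-0.0, -0.0, -1.0]]
force: [-0.4, -0.1, -0.5]
finger_gap: 0.0848
clock: 33.77
tool_pos: [0.4166, 0.3125, 0.3244]
ee_rot: [[-0.383, 0.924, 0.0], [0.924, 0.383, 0.0], [0.0, 0.0, -1.0]]
force: [-0.3, -0.4, 1.0]
finger_gap: 0.085
```

View pics/s19.png

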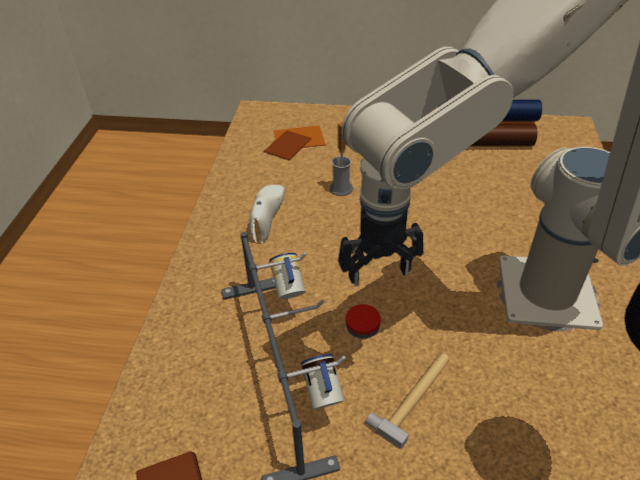

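View pics/t19.png

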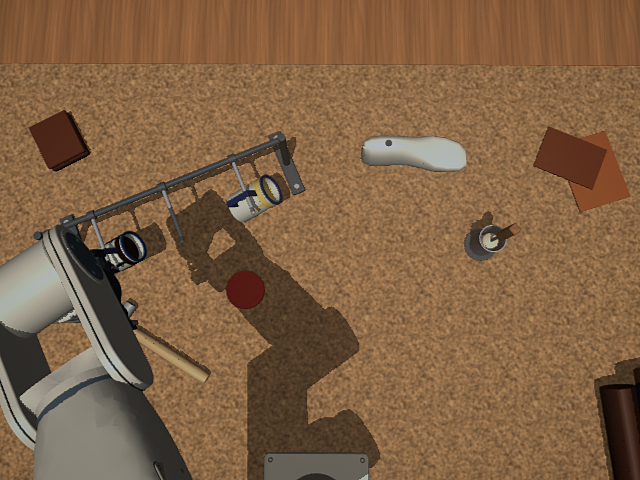

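Both mugs hang: pale on hook 3 at side (288,275), dark on hook 1 at side (322,380). The brush stands in its canister. I'll let the sway die down and check once more.

```bash
for i in 1 2 3 4 5 6; do python3 -m handwheel '[{"dx":0,"dy":0,"dz":0,"rx":0,"ry":0,"rz":0,"grip":0.085},{"dx":0,"dy":0,"dz":0,"rx":0,"ry":0,"rz":0,"grip":0.085},{"dx":0,"dy":0,"dz":0,"rx":0,"ry":0,"rz":0,"grip":0.085},{"dx":0,"dy":0,"dz":0,"rx":0,"ry":0,"rz":0,"grip":0.085},{"dx":0,"dy":0,"dz":0,"rx":0,"ry":0,"rz":0,"grip":0.085},{"dx":0,"dy":0,"dz":0,"rx":0,"ry":0,"rz":0,"grip":0.085},{"dx":0,"dy":0,"dz":0,"rx":0,"ry":0,"rz":0,"grip":0.085},{"dx":0,"dy":0,"dz":0,"rx":0,"ry":0,"rz":0,"grip":0.085}]' >/dev/null; done
python3 - <<'E'
from h import *
np.set_printoptions(precision=4,suppress=True)
t=bot.capture("top");s=bot.capture("side");cv2.imwrite("pics/t20.png",t);cv2.imwrite("pics/s20.png",s)
crop(s,"s20c",220,220,150,200,3)
t0=cv2.imread("pics/top0.png")
for nm,(x0,y0,x1,y1) in dict(last=(350,125,475,180),brush=(460,205,530,265)).items():
    print(nm,"mean abs diff",np.abs(t[y0:y1,x0:x1].astype(int)-t0[y0:y1,x0:x1]).mean())
h=np.array([-.924,-.383,0])
for n,r3 in(("hook3",(.694,.1645,.18)),("hook1",(.581,.4315,.18))):
    print(n,(proj("side",np.array(r3)+.078*h)-[220,220])*3)
E
python3 go.py
```

```text
last mean abs diff 2.285478787878788
brush mean abs diff 5.583015873015873
hook3 [199.5772 121.6033]
hook1 [307.0529 436.6735]
t37.97 tcp [0.4166 0.3126 0.3243] jaw az 22.5 tilt(deg) 0.00 gap 0.0850 F [ 0.5  0.2 -0.3]
```

View pics/s20c.png

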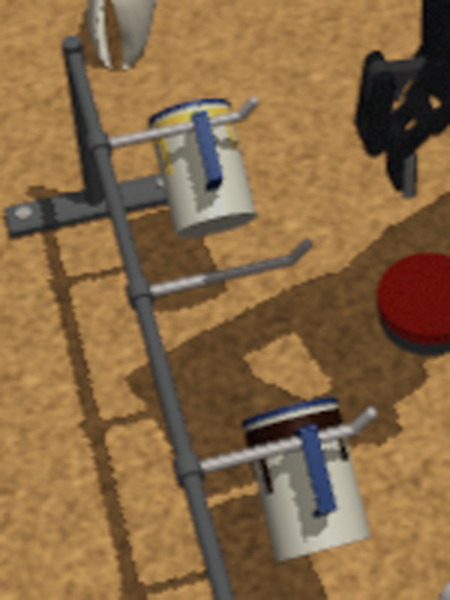

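```bash
python3 - <<'E'
from h import *
t=cv2.imread("pics/t20.png");crop(t,"t20b",465,205,60,60,7)
s=cv2.imread("pics/s20.png");crop(s,"s20b",310,100,70,110,5)
crop(t,"t20r",20,110,300,190,2.6)
E
```

```text
(no output)
```

View pics/t20b.png

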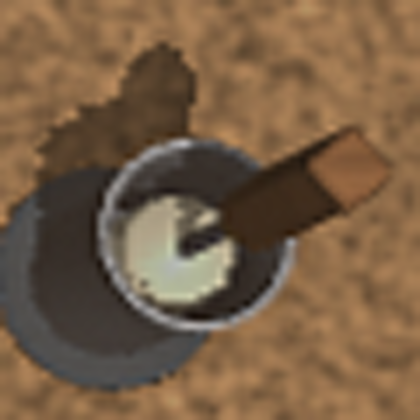

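View pics/t20r.png

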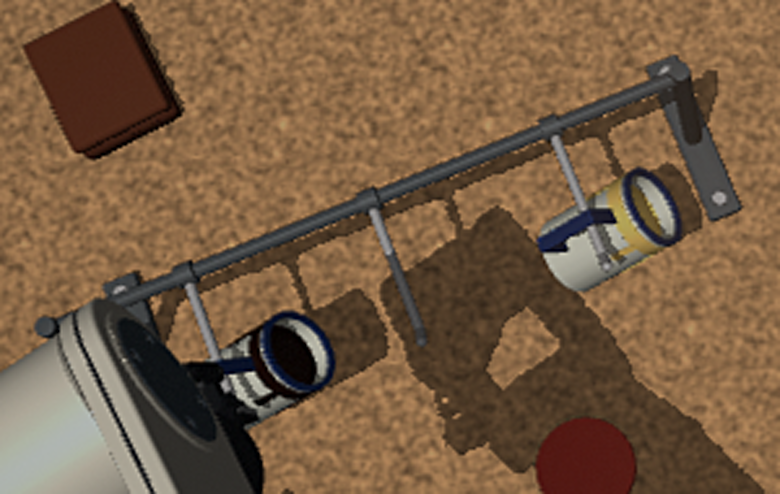

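View pics/s20b.png

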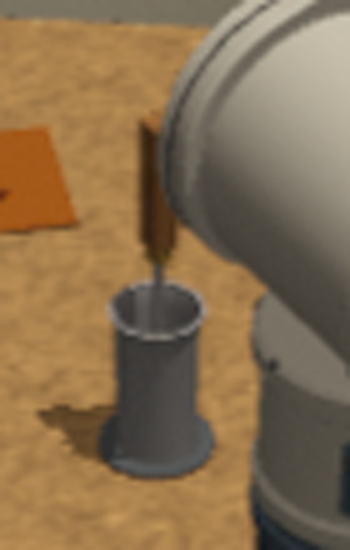

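The brush stands upright and centred in the canister. Both mugs hang by their handles on hooks 1 and 3, and the gripper touches nothing.

```bash
python3 -c "
from bench import bot
print(bot.job_done())"
```

```text
the job is handed in; nothing more can be done
None
```

I scrubbed both mugs present, the pale one first and then the dark one; there was no tan mug. Each got two floor presses (about 10 N and 23 N in the pale mug, 8.5 N and 23 N in the dark one) with a 60 mm draw-up between. I then put the brush back in its canister, hung the pale mug on hook 3 and the dark mug on hook 1, and handed in at about 38 s.

My last pictures showed:
- **Mugs:** each hangs with the hook's bar through its handle, nearly still after about 4 s of settling. They are two hooks apart, about 290 mm.
- **Brush:** it stands upright and centred in the canister.
- **Bystanders:** the last and the tin look unmoved. The hammer is too, as far as it could be seen, since the arm covered part of it in the last top view.
- **Gripper:** open and clear of everything.

None of these checks failed. The two cameras disagreed by about 3–6 mm on positions, so I used averages and watched the force readings. I never saw either mug knocked aside.

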